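# Release a locked orifice drawer by its hidden latch with a release pin

## Task

The orifice drawer of the grey release unit is locked and has to be let out by hand: take the release pin out of its stand, put its thin rod through the small oblong hole in the top of the unit, feel gently along the hole for the hidden spring latch (it gives under a light push, the solid ledges beside it do not and must not be pushed hard) and press it until the drawer springs right out. Then put the pin back in its stand, fully home and upright, and leave everything else where it is.

Things in the scene. Friction and masses are not known exactly. Their poses are not given: they have to be found in the camera images.
- release_unit: Grey enclosure fixed to the bench, 120 (x) x 110 (y) x 85 mm high, aluminium top plate 6 mm thick; origin at the centre of its underside, z up; its front with the drawer faces its own -x. Two capped brass ports 16 mm across stand 10 mm above the top at x = +46, y = +-30 mm. Its place and yaw vary.
- access_hole (a point): Centre of the oblong hole at the level of the unit's top face (on the unit at x = +10, y = 0, z = 85 mm), axes as the unit's. The hole is 9 mm wide (x) and 32 mm long (y), with a 1.5 mm chamfer, straight down through the 6 mm top plate. Under it, 28 to 52 mm below the top face (differs each time), lie flat solid ledges with one pocket 13 mm long (y) between them.
- hole_underside (a point): Centre of the hole at the plate's lower face, 6 mm below the top. The pocket's middle lies 6 to 11 mm from the hole's middle, towards either end (+y or -y), unmeasured. In it, 4 mm below the ledges, is a spring button: gives from about 2 N, frees the drawer after about 5 mm at 3 to 5 N, hard stop at 7.5 mm; need not be held down after. Over 20 N on the rod does damage.
- drawer (a joint): Travel of the unit's drawer (100 mm wide, 28 mm high front), m: 0 locked shut, 0.030 sprung fully out towards the unit's -x. A spring drives it out as soon as the latch lets go.
- drawer_front (a point): Centre of the drawer's front face, 23 mm above the bench.
- release_pin: Loose steel and aluminium pin of 65 g, standing tip down in the stand; origin at the tip of its rod, z up along the pin to the grip. Rod 6 mm in diameter with a round end, 70 mm long; then a collar 18 mm across from z = 70 to 74 mm; then a square grip 14 x 14 mm (sides along the pin's x and y) from z = 74 to 116 mm.
- pin_grip (a point): Middle of the pin's square grip, 95 mm above its tip.
- pin_stand: Black block 50 x 50 x 80 mm high on a foot 70 x 70 x 6 mm, fixed to the bench; origin at the centre of its underside. Its place and yaw vary; unit and stand may swap places.
- stand_hole (a point): Mouth of the stand's round hole, at the centre of the block's top, 80 mm above the bench: 9 mm in diameter, 2 mm chamfer, 74 mm deep. The pin is home when its collar rests on the block's top, its tip 70 mm below this point.
- tee_brass: Bystander, not to be disturbed: brass pipe tee, 22x52x35 mm; origin at the centre of its underside.
- washers: Bystander, not to be disturbed: small stack of steel washers, 30 mm across, 14 mm high; origin at the centre of its underside.
- seal_ring: Bystander, not to be disturbed: flat black rubber sealing ring, 71 mm across, 11 mm thick; origin at the centre of its underside.
- pvc_cap: Bystander, not to be disturbed: grey plastic pipe cap, 65 mm across, 26 mm high; origin at the centre of its underside.
- coupler: Bystander, not to be disturbed: upright brass and steel hose coupler, 22 mm across, 60 mm high; origin at the centre of its underside.
- strap_roll: Bystander, not to be disturbed: black roll of strap, 55 mm across, 17 mm high; origin at the centre of its underside.
- gauge: Bystander, not to be disturbed: loose round pressure gauge, 73x62x30 mm; origin at the centre of its underside.

How it is judged:
On the way, in this order (a step that is already met when the one before it is completed fails the run):
1. the rod is put into the oblong hole, at least 15 mm below the unit's top (z of release_pin in the frame of access_hole between -0.075 and -0.015 m and horizontal distance between release_pin and access_hole below 0.022 m), for 0.1 s.
2. the latch is tripped with the rod in the hole: the drawer springs out at least 24 mm (all of step 1 and value of joint drawer above 0.024 m), for 0.1 s.
At the end, for the whole second after the job is handed in: The drawer is out by at least 24 mm; the pin stands in its stand at rest, upright within 0.1 rad, its tip at least 66 mm below the stand's top and within 6 mm of the hole's axis (value of joint drawer above 0.024 m and horizontal distance between release_pin and stand_hole below 0.006 m and z of release_pin in the frame of stand_hole below -0.066 m and angle between release_pin's own z axis and vertical below 0.1 rad and linear speed of release_pin below 0.02 m/s); the robot touches nothing.
It fails at once if the pin's rod is pressed on anything with over 20 N (contact force between pin_rod and anything else above 20 N).
It fails at once if a bystander is moved more than 20 mm (distance of any of tee_brass, washers, seal_ring, pvc_cap, coupler, strap_roll, gauge from where it was at the start of the episode above 0.02 m).
It also fails if it takes over 72 s, if anything falls off the work surface, if the arm or the gripper's body presses on something with over 40 N, if the wrist force passes 120 N, or if a joint passes its speed limit or range.

## Robot

A 6-joint arm with a two-finger parallel gripper is mounted at the origin on the work surface; the furniture and walls round the work are solid. World frame = base frame: x ahead of the robot, y to its left, z up, the work surface at z = 0. Lengths are in m, angles in rad, forces in N, time in s.
With the tool pointing down it reaches from about 0.225 to 0.875 m from the base axis. Payload 3.4 kg.
Tool frame: the origin (TCP) lies between the finger pads; the fingertips stand 11 mm ahead of it and the grasp point (between the pads) lies 8 mm behind it; x points along the fingers, y is the direction in which the jaws open and shut, and the axes are right-handed (so a half turn about x gives the same grasp; the last joint's range is limited). The gripper opens to 85 mm and grips with 20 to 120 N. Pads are 22 mm wide; open, the fingers measure 114 mm over their backs; the gripper's body (76 mm by 85 mm) begins 54 mm behind the grasp point. The pads swing forward as they close: fully open they stand 13 mm farther back than shut.
Start: joints at [1.133, 0.276, 1.505, -0, 1.361, -0.121], TCP at [0.179, 0.546, 0.242] pointing down, gripper open.
Joint ranges: [-2.89, 2.89], [-0.75, 2.08], [0.22, 2.7], [-1.18, 4.32], [0.11, 2.71], [-2.7, 2.7]. Speed limits (rad/s): [2.57, 2.57, 3.14, 3.14, 3.14, 3.14].

## Interface

Orientations are given as a unit quaternion [w, x, y, z].
In Python, from workcell import arm gives the robot as it stands.
- The arm moves only by the shell command python3 -m handwheel 'ROWS' [FORCE]. ROWS is JSON, a list that holds one entry, the list of rows, each a list of 7 numbers: the finger opening in m, from 0 to 0.0854, then the shift along the tool's x, y, z in m, then the turn, a rotation vector about the tool's x, y, z in degrees. A call has 1 to 20 rows; each row is the pose to reach, as a shift and turn from the pose measured when the call began, along the tool's axes at that moment; what a row does not reach only later rows make up. A row lasts 1/12 s, in which the tool goes at most 41.7 mm and 7.16 degrees, less where a joint would pass 70% of its speed; a pose out of reach is approached as far as the arm can. A call with a gripper value outside its range is refused whole. The fingers move at their own pace and stop on an object; FORCE is the grip in N (left out, the last holds). Time passes only in rows, so rows that repeat a pose let the fingers close. It gives the time, the measured TCP pose, the force and the opening at its end, in the units of the state.
- arm.get_obs(): the state, without advancing time (a new reading comes with each control period).
- arm.read_camera(name): name is "scene" or "top" or "wrist"; returns a dict with "img" (420x560x3 uint8, red, green, blue), "vfov" (degrees; the focal length in pixels is half the picture's height over the tangent of half this angle, whatever the lens; pixels are square), "cx", "cy" (the principal point, pixels), "k1" (the pictures are not rectified: a ray, as slopes to the right and down, at radius r is drawn at 1 + k1 r^2 times it, then the intrinsics apply), "T" (4x4, takes a point from camera to world coordinates). Camera axes: x right, y up, looking along -z (the intrinsics and any distortion apply to the point x, -y, -z); pixel columns grow to the right and rows downward; lengths in m; the calibration is good to about 2 mm. A picture is of the moment at which its call begins. There is no depth.
- arm.close_job(): hands the job in, once; it reports no verdict.
The state is a dict: "time": time; "joint_positions": joint angles; "joint_velocities": joint speeds; "joint_efforts": joint torques, N m; "eef_pos": TCP position; "orientation": TCP orientation; "ft_force": force on the tool from outside, world axes, zero at the start; "ft_torque": the same for the moment, N m; "opening": opening from 0.0 (shut) to 1.0 (fully open).
Only numpy, scipy, OpenCV 4.12 (cv2) and the standard library are available. Lean on these libraries where they do the work, as an engineer would, in place of code of your own. Each camera call takes 0.05 s, during which the arm holds its last target.

## Working session

There is one attempt and no reset: what is moved stays moved. The work goes in short steps, Python scripts to look and compute and a shell command to move; the robot and the scene stay as the last step left them, time stands still between calls to the robot, and variables do not carry over. Pictures are saved under pics/ and viewed, and the job is handed in when it is done.

```bash
ls; mkdir -p pics
python3 - <<'E'
from workcell import arm
import cv2
o=arm.get_obs()
print({k:(v if not hasattr(v,'round') else v) for k,v in o.items()})
for n in ["scene","top","wrist"]:
    c=arm.read_camera(n)
    cv2.imwrite(f"pics/{n}0.png",c["img"][:,:,::-1]); print(n,c["vfov"],c["cx"],c["cy"],c["k1"],c["T"])
E
```

```text
pics
{'time': 0.0, 'joint_positions': array([ 1.13299701e+00,  2.76589863e-01,  1.50614366e+00, -8.28612531e-06,
        1.36070430e+00, -1.20965533e-01]), 'joint_velocities': array([ 5.34203009e-04,  4.87799467e-04,  1.77435731e-05,  9.38095505e-04,
       -4.53808291e-04,  3.54311540e-04]), 'joint_efforts': array([-9.89057371e-04, -4.16759706e+01, -2.45802730e+01, -3.91573567e-04,
        1.09243754e-02,  3.48707874e-05]), 'eef_pos': array([0.17891525, 0.54591287, 0.24143843]), 'orientation': array([ 0.69807523,  0.1109212 ,  0.69842952, -0.11217692]), 'ft_force': array([-0.4768921 , -0.45545442,  0.46985818]), 'ft_torque': array([ 0.00392314, -0.0197821 , -0.02879063]), 'opening': 0.9981810129874649}
scene 50.638827559798344 278.02878417434283 203.57951236157155 -0.002797388718651059 [[-0.74132654 -0.45059743  0.49739011  1.1091848 ]
 [ 0.67093035 -0.4788367   0.56618714  0.60882076]
 [-0.01695383  0.75344368  0.65729384  0.76536745]
 [ 0.          0.          0.          1.        ]]
top 50.31023436739051 278.8031548365387 209.7720056898198 -0.07383265293797332 [[-0.02948592  0.99429101 -0.10254735  0.49928576]
 [-0.99936263 -0.0313897  -0.01700069  0.02692985]
 [-0.02012257  0.10198071  0.99458284  1.01450465]
 [ 0.          0.          0.          1.        ]]
wrist 63.46743305983787 281.01427163277503 209.9793650992129 -0.042598879291714284 [[ 0.31230545 -0.91284934 -0.26300456  0.11182652]
 [ 0.94997844  0.29936719  0.0889958   0.56889787]
 [-0.00250483 -0.27764253  0.96068119  0.37232079]
 [ 0.          0.          0.          1.        ]]
```

View pics/top0.png

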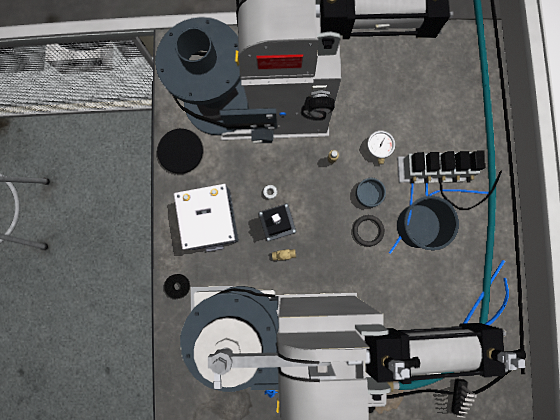

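View pics/scene0.png

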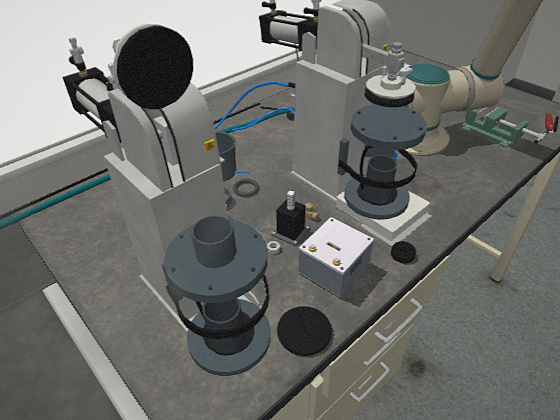

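View pics/wrist0.png

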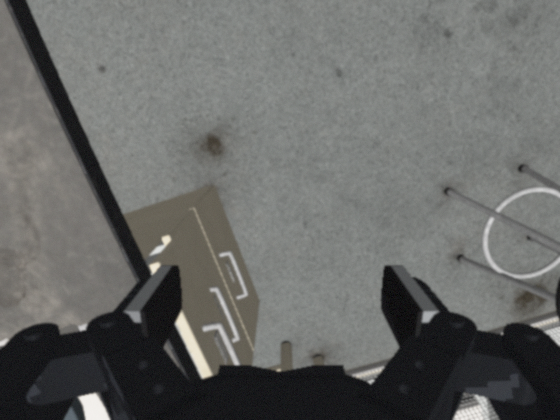

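```bash
cat > h.py <<'E'
import numpy as np, cv2
from workcell import arm
from scipy.spatial.transform import Rotation as R
def cam(n):
    c=arm.read_camera(n); c["img"]=np.ascontiguousarray(c["img"]); return c
def K(c):
    h=c["img"].shape[0]; f=h/2/np.tan(np.radians(c["vfov"])/2)
    return np.array([[f,0,c["cx"]],[0,f,c["cy"]],[0,0,1.]]),np.array([c["k1"],0,0,0,0.])
def ray(c,uv):
    k,d=K(c); s=cv2.undistortPoints(np.array(uv,float).reshape(-1,1,2),k,d).reshape(-1,2)
    T=c["T"]; D=np.c_[s[:,0],-s[:,1],-np.ones(len(s))]@T[:3,:3].T
    return T[:3,3],D
def onz(c,uv,z):
    o,D=ray(c,uv); return o+D*((z-o[2])/D[:,2])[:,None]
def proj(c,P):
    k,d=K(c); T=c["T"]; q=(np.atleast_2d(P)-T[:3,3])@T[:3,:3]
    return cv2.projectPoints(q*[1,-1,-1],np.zeros(3),np.zeros(3),k,d)[0].reshape(-1,2)
def tri(c1,u1,c2,u2):
    o1,D1=ray(c1,[u1]);o2,D2=ray(c2,[u2]);a=D1[0]/np.linalg.norm(D1[0]);b=D2[0]/np.linalg.norm(D2[0])
    t=np.linalg.lstsq(np.c_[a,-b],o2-o1,rcond=None)[0];p=o1+a*t[0];q=o2+b*t[1]
    return (p+q)/2,np.linalg.norm(p-q)
def crop(c,x0,y0,x1,y1,s,f):
    cv2.imwrite(f,cv2.resize(c["img"][y0:y1,x0:x1,::-1],None,fx=s,fy=s,interpolation=cv2.INTER_CUBIC))
def save(c,f): cv2.imwrite(f,c["img"][:,:,::-1])
E
python3 - <<'E'
from h import *
c=cam("top"); crop(c,150,170,310,290,5,"pics/t1.png")
s=cam("scene"); crop(s,250,180,390,300,5,"pics/s1.png")
E
```

```text
(no output)
```

View pics/t1.png

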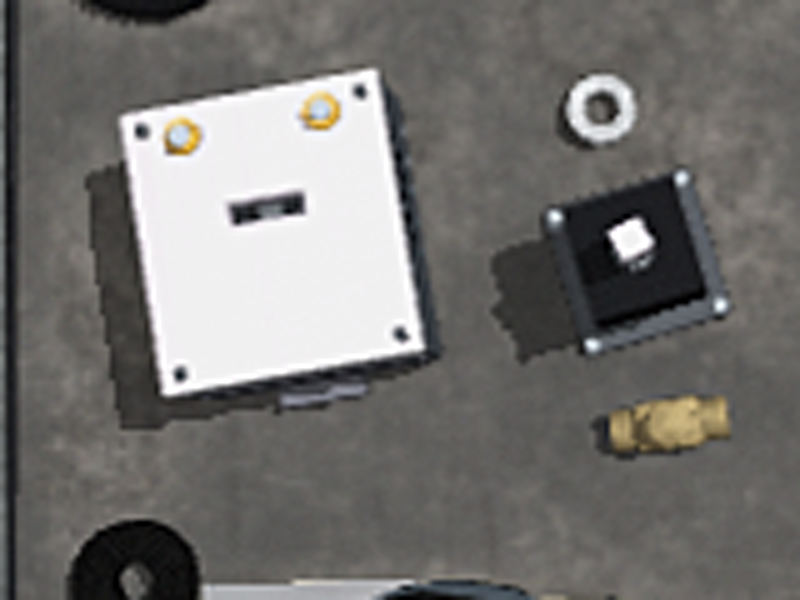

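View pics/s1.png

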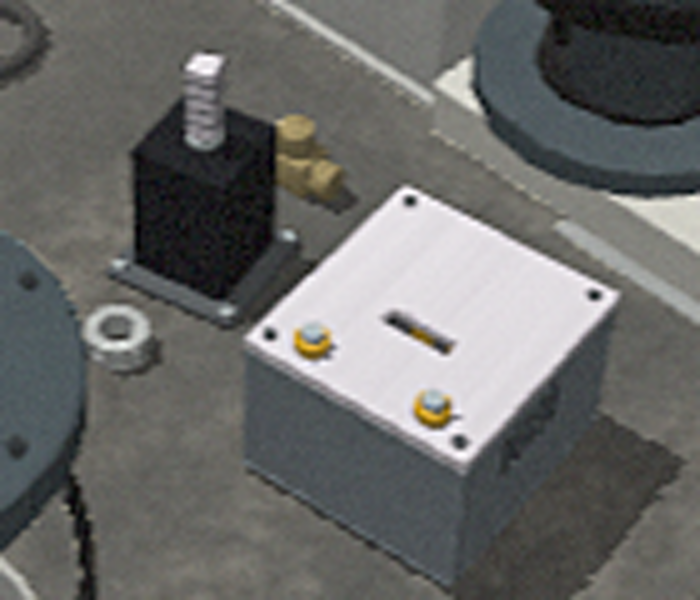

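Run:
```python
from h import *
c=cam("top"); im=c["img"]; g=im.min(axis=2)
m=(g>180).astype(np.uint8)
cs,hi=cv2.findContours(m,cv2.RETR_CCOMP,cv2.CHAIN_APPROX_NONE)
for i,k in enumerate(cs):
    a=cv2.contourArea(k); x,y,w,h=cv2.boundingRect(k)
    if 150<x<310 and 170<y<290 and a>3: print(i,hi[0][i][3],a,(x,y,w,h))
big=max((k for k in cs if 150<cv2.boundingRect(k)[0]<240 and 170<cv2.boundingRect(k)[1]<200),key=cv2.contourArea)
e=cv2.approxPolyDP(cv2.convexHull(big),5,True).reshape(-1,2).astype(float)
P=onz(c,e,.085); print(e.tolist()); print(P.round(4)); print("sides",np.linalg.norm(P-np.roll(P,-1,0),axis=1).round(4),"mean",P.mean(0).round(4))
# edges via line fit
# hole: weighted dark centroid
y0,y1,x0,x1=205,217,193,215
w=np.clip(220-g[y0:y1,x0:x1].astype(float),0,None); yy,xx=np.mgrid[y0:y1,x0:x1]
u=[(w*xx).sum()/w.sum(),(w*yy).sum()/w.sum()]; print("hole",u,onz(c,[u],.083))
ports=onz(c,[[150+182/5,170+134/5],[150+318/5,170+112/5]],.095); print("ports",ports.round(4),np.diff(ports,axis=0))
# stand
foot=np.array([[555,216],[682,177],[721,305],[593,344]])/5+[150,170]
F=onz(c,foot,.008);print("foot screws",F.round(4),F.mean(0).round(4),np.linalg.norm(F-np.roll(F,-1,0),axis=1).round(4))
y0,y1,x0,x1=210,226,268,284
w=np.clip(g[y0:y1,x0:x1].astype(float)-110,0,None); yy,xx=np.mgrid[y0:y1,x0:x1]
u=[(w*xx).sum()/w.sum(),(w*yy).sum()/w.sum()]; print("griptop",u,onz(c,[u],.126))
s=cam("scene"); g2=s["img"].min(axis=2)
crop(s,280,185,310,220,16,"pics/s2.png"); crop(c,262,204,292,230,16,"pics/t2.png")
print(g[209:228,268:284])
```

```text
76 -1 33.0 (272, 214, 8, 8)
79 -1 7.0 (184, 195, 4, 4)
80 -1 6.0 (212, 190, 4, 4)
82 -1 116.5 (264, 185, 13, 13)
83 82 55.0 (266, 187, 9, 9)
84 -1 2862.5 (174, 184, 61, 65)
85 84 14.0 (184, 242, 5, 6)
86 84 12.5 (228, 234, 5, 6)
87 84 91.0 (195, 207, 17, 9)
88 84 14.0 (176, 194, 5, 5)
89 84 57.5 (182, 193, 9, 9)
90 84 58.0 (209, 187, 10, 10)
91 84 12.0 (219, 186, 6, 5)
[[224.0, 184.0], [234.0, 239.0], [183.0, 248.0], [174.0, 193.0]]
[[0.6534 0.1568 0.085 ]
 [0.5369 0.1379 0.085 ]
 [0.5212 0.2453 0.085 ]
 [0.6378 0.2636 0.085 ]]
sides [0.118  0.1085 0.118  0.1079] mean [0.5873 0.2009 0.085 ]
hole [np.float64(202.8978417266187), np.float64(211.20729701952723)] [[0.59733677 0.20270908 0.083     ]]
ports [[0.6274 0.2348 0.095 ]
 [0.6348 0.1775 0.095 ]] [[ 0.00737013 -0.05732141  0.        ]]
foot screws [[0.5965 0.0846 0.008 ]
 [0.6125 0.0266 0.008 ]
 [0.554  0.0109 0.008 ]
 [0.5382 0.069  0.008 ]] [0.5753 0.0478 0.008 ] [0.0602 0.0606 0.0602 0.0604]
griptop [np.float64(275.6606334841629), np.float64(217.3060164236635)] [[0.57599403 0.04882909 0.126     ]]
[[ 64  50  44  34  28  24  24  
[... 542 characters left out ...]
 244 254 238 107  15  29  29]
 [ 23  18  14   0 114 250 248 242 242 244 253 255 161  20  26  30]
 [ 17  18  14   1  52 224 252 246 247 254 255 204  91  22  25  28]
 [ 19  17  14  10  46 117 253 255 255 207 137  86  57  33  26  30]
 [ 13  19  16  11  20  60 189 194 151  87  45 106  72  28  28  29]
 [ 19  18  18  16   7  41  87  84  88  87 157 110  35  27  28  31]
 [ 19  15  17  17  14  17  32  33 101  74  86  47  22  29  30  30]
 [ 18  17  19  17  18  13  25  23  51  35  23  24  25  30  29  32]
 [ 15  18  16  14  24  26  27  29  28  28  29  29  28  32  25  31]
 [ 16  23  27  28  28  30  30  29  31  28  28  30  28  32  29  30]
 [ 25  29  30  31  29  28  29  30  30  32  31  29  30  29  30  29]]
```

View pics/s2.png

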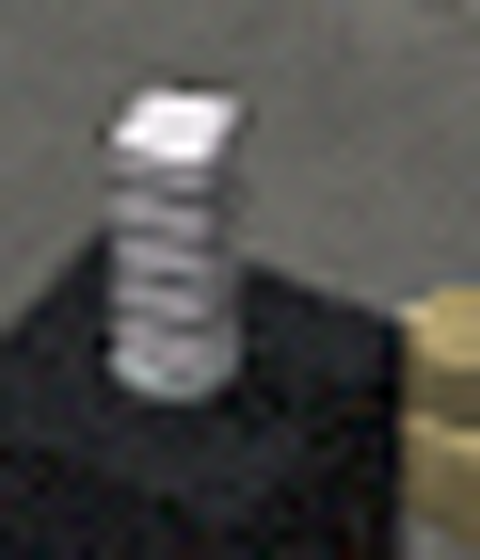

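View pics/t2.png

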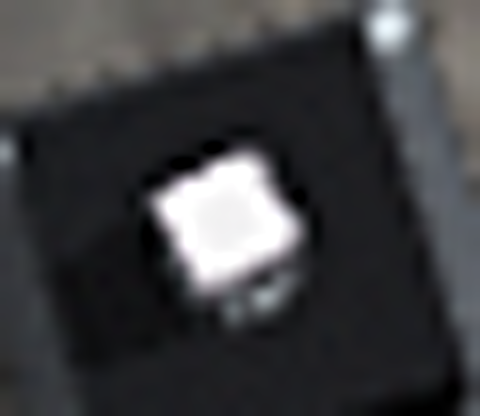

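Run:
```python
from h import *
c=cam("top"); s=cam("scene"); 
print("valve bolt",tri(s,(397,45),c,(220,362)))
print("near valve top rim", tri(s,(214,225),c,(194,38)))
crop(s,240,0,440,150,4,"pics/s3.png"); crop(c,160,270,560,420,2,"pics/t3.png")
# pin yaw via upsampled contour
g=cv2.resize(c["img"].min(axis=2)[205:232,262:292],None,fx=16,fy=16,interpolation=cv2.INTER_CUBIC)
for t in (150,200,225):
    k=max(cv2.findContours((g>t).astype(np.uint8),cv2.RETR_EXTERNAL,cv2.CHAIN_APPROX_NONE)[0],key=cv2.contourArea)
    r=cv2.minAreaRect(k); b=(cv2.boxPoints(r)+.5)/16-.5+[262,205]; P=onz(c,b,.126); 
    d=np.diff(np.r_[P,P[:1]],axis=0); print(t,P.mean(0).round(4),np.linalg.norm(d,axis=1).round(4),np.degrees(np.arctan2(d[:,1],d[:,0])).round(1))
# same in scene
g=cv2.resize(s["img"].min(axis=2)[185:200,282:300],None,fx=16,fy=16,interpolation=cv2.INTER_CUBIC)
k=max(cv2.findContours((g>190).astype(np.uint8),cv2.RETR_EXTERNAL,cv2.CHAIN_APPROX_NONE)[0],key=cv2.contourArea)
M=cv2.moments(k);u=(M['m10']/M['m00']/16-.47+282,M['m01']/M['m00']/16-.47+185); print("scene griptop",u,onz(s,[u],.126),tri(s,u,c,(275.66,217.3)))
H=cv2.approxPolyDP(cv2.convexHull(k),10,True).reshape(-1,2); P=onz(s,H/16-.47+[282,185],.126);d=np.diff(np.r_[P,P[:1]],axis=0);print(np.linalg.norm(d,axis=1).round(4),np.degrees(np.arctan2(d[:,1],d[:,0])).round(1))
```

```text
valve bolt (array([0.36227899, 0.12099179, 0.42237913]), np.float64(0.0037840219803004856))
near valve top rim (array([0.86570654, 0.17712956, 0.30360983]), np.float64(0.009634922126156149))
150 [0.5762 0.0487 0.126 ] [0.0145 0.0139 0.0145 0.0139] [ -63.8 -153.9  116.2   26.2]
200 [0.5763 0.0487 0.126 ] [0.0135 0.0128 0.0134 0.0128] [ -64.4 -154.5  115.6   25.6]
225 [0.5763 0.0488 0.126 ] [0.0127 0.0123 0.0127 0.0123] [ -64.4 -154.5  115.6   25.6]
scene griptop (290.425766244454, 192.48797552597682) [[0.57947598 0.04903274 0.126     ]] (array([0.57699134, 0.04806816, 0.12391906]), np.float64(0.0022870563326012595))
[0.0096 0.0099 0.0112 0.0119] [-167.1  117.    24.3  -72. ]
```

View pics/s3.png

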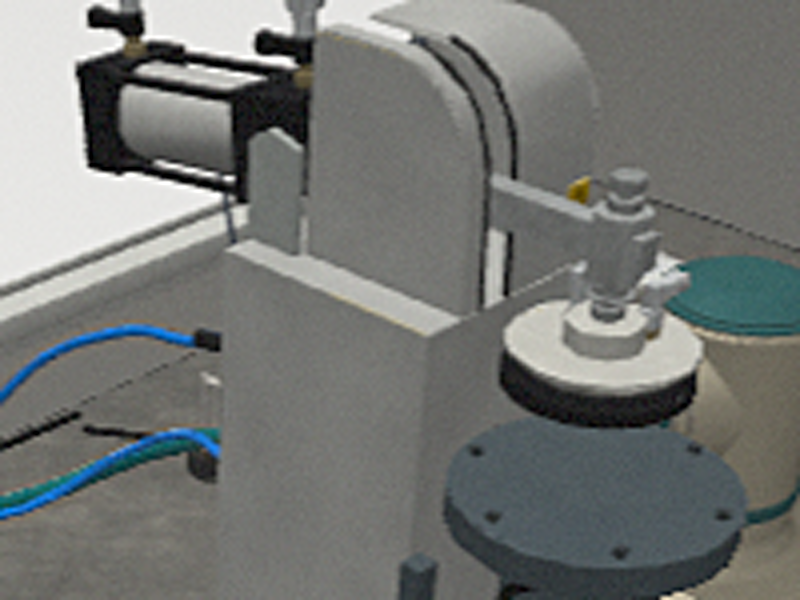

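View pics/t3.png

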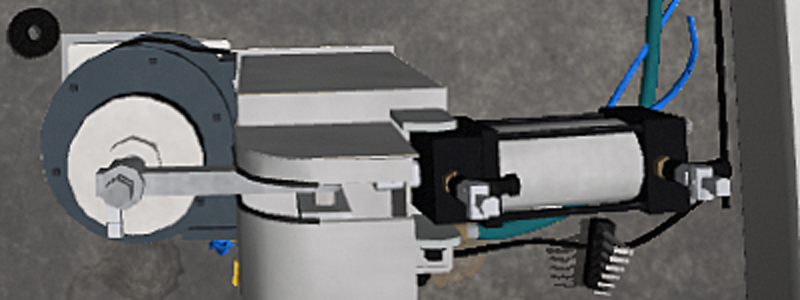

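Run:
```python
from h import *
c=cam("top"); s=cam("scene")
print("shelf corner left", tri(s,(240+228/4,247/4),c,(160+445/2,270+88/2)))
print("shelf corner right", tri(s,(240+428/4,333/4),c,(160+240/2,270+93/2)))
for t in [(413,132),(413,150),(412,165)]:
  print("plate top -y corner", tri(s,(240+318/4,28/4),c,(160+t[0]/2,270+t[1]/2)))
print("cyl left end top", tri(s,(240+80/4,68/4),c,(160+690/2,270+115/2)))
print("lever end", tri(s,(240+630/4,180/4),c,(160+122/2,270+185/2)))
print("lower flange",onz(c,[(180,345),(275,345),(230,290)],.25))
```

```text
shelf corner left (array([ 0.40657458, -0.11274382,  0.32968018]), np.float64(0.0010416081535368686))
shelf corner right (array([0.40732569, 0.04234037, 0.32966455]), np.float64(0.001974617030133964))
plate top -y corner (array([ 0.39622893, -0.06250627,  0.46183185]), np.float64(0.008113573408416697))
plate top -y corner (array([ 0.38756919, -0.06531162,  0.45928095]), np.float64(0.00039360989585380683))
plate top -y corner (array([ 0.38056892, -0.06712923,  0.4574228 ]), np.float64(0.0065083684344254406))
cyl left end top (array([ 0.38803486, -0.26827297,  0.39183638]), np.float64(0.005657716132069444))
lever end (array([0.36095462, 0.12040136, 0.42169224]), np.float64(0.005290527814043116))
lower flange [[0.35349232 0.21389854 0.25      ]
 [0.35021987 0.05310987 0.25      ]
 [0.4439226  0.12682914 0.25      ]]
```

```bash
cat >> h.py <<'E'
def goal(p,yaw=None,tilt=None):
    """shift (mm->m) & rotvec(deg) in present tool axes to reach world TCP p, tool down, jaw axis at yaw deg (mod 180)"""
    o=arm.get_obs(); q=o["orientation"]; Rm=R.from_quat(q[[1,2,3,0]])
    M=Rm.as_matrix(); d=M.T@(np.array(p)-o["eef_pos"])
    cy=np.degrees(np.arctan2(M[1,1],M[0,1]))
    if yaw is None: y=cy
    else: y=cy+((yaw-cy+90)%180-90)
    a=np.radians(y); X=np.array([0,0,-1.]); Y=np.array([np.cos(a),np.sin(a),0]); G=R.from_matrix(np.c_[X,Y,np.cross(X,Y)])
    rv=(Rm.inv()*G).as_rotvec(degrees=True)
    print("t",round(o["time"],2),"pos",o["eef_pos"].round(4),"jawyaw",round(cy,2),"toolx",M[:,0].round(4),"F",o["ft_force"].round(2),"open",round(o["opening"],3),"q",o["joint_positions"].round(3))
    print("shift",d.round(4),"turn",rv.round(2))
E
python3 - <<'E'
from h import *
goal([.33,.446,.36],None)
E
```

```text
t 0.55 pos [0.1791 0.5464 0.2423] jawyaw 71.85 toolx [ 0.e+00  1.e-04 -1.e+00] F [-0.78 -0.62 -0.16] open 1.0 q [ 1.133  0.276  1.505  0.     1.361 -0.121]
shift [-0.1177 -0.0484  0.1746] turn [-0.    0.   -0.01]
```

```bash
python3 -m handwheel '[[[0.085,-0.06,-0.02,0.08,0,0,0],[0.085,-0.118,-0.048,0.175,0,0,0],[0.085,-0.118,-0.048,0.175,0,0,0],[0.085,-0.118,-0.048,0.175,0,0,0],[0.085,-0.118,-0.048,0.175,0,0,0],[0.085,-0.118,-0.048,0.175,0,0,0],[0.085,-0.118,-0.048,0.175,0,0,0]]]'
python3 - <<'E'
from h import *
from scipy.optimize import least_squares
goal([.52,.30,.36],45)
E
```

```text
time: 1.13
eef_pos: [0.333, 0.4456, 0.3623]
orientation: [0.699, 0.114, 0.697, -0.112]
ft_force: [-0.2, 1.0, -0.6]
opening: 0.997
t 1.13 pos [0.333  0.4456 0.3623] jawyaw 71.62 toolx [ 0.0034  0.0029 -1.    ] F [-0.19  1.   -0.56] open 0.997 q [ 8.040e-01  2.030e-01  1.315e+00 -1.000e-03  1.620e+00 -4.460e-01]
shift [ 0.0025 -0.0792  0.2234] turn [26.62  0.08 -0.25]
```

```bash
python3 -m handwheel '[[[0.085,0.002,-0.02,0.04,4,0,0],[0.085,0.002,-0.04,0.09,9,0,0],[0.085,0.002,-0.06,0.13,14,0,0],[0.085,0.002,-0.07,0.17,20,0,0],[0.085,0.002,-0.079,0.223,26,0,0],[0.085,0.002,-0.079,0.223,26,0,0],[0.085,0.002,-0.079,0.223,26,0,0],[0.085,0.002,-0.079,0.223,26,0,0]]]'
python3 - <<'E'
from h import *
goal([.576,.0485,.36],25.6)
save(cam("scene"),"pics/s4.png")
E
```

```text
time: 1.8
eef_pos: [0.5197, 0.3004, 0.3583]
orientation: [0.654, 0.268, 0.655, -0.267]
ft_force: [-1.0, -0.8, -0.4]
opening: 0.994
t 1.8 pos [0.5197 0.3004 0.3583] jawyaw 45.55 toolx [-6.0e-04  2.4e-03 -1.0e+00] F [-1.03 -0.81 -0.38] open 0.994 q [ 0.407  0.276  1.224  0.002  1.64  -0.388]
shift [-0.0023 -0.1404  0.2166] turn [19.95 -0.13 -0.05]
```

View pics/s4.png

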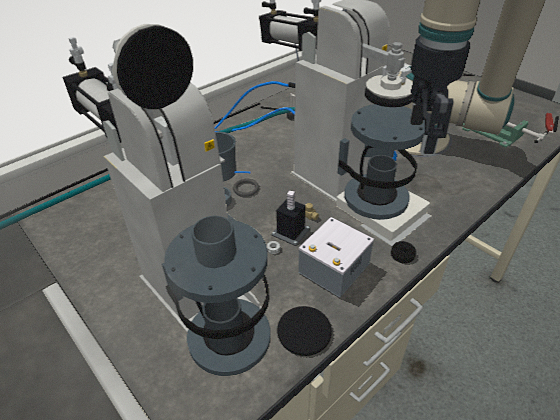

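Run:
```python
from h import *
c=cam("top"); s=cam("scene")
crop(c,150,130,430,340,2.8,"pics/t4.png"); crop(c,260,300,460,420,4,"pics/t5.png")
for u in [(390,27),(388,20),(380,10),(372,3),(390,40),(388,70)]:
  o,D=ray(s,[u]); D=D[0]
  for y in (0.07,.05,.03,0.0): 
    t=(y-o[1])/D[1]; P=o+t*D; print(u,P.round(3),proj(c,P).round(0)[0])
```

```text
(390, 27) [0.317 0.07  0.434] [258. 400.]
(390, 27) [0.287 0.05  0.421] [275. 420.]
(390, 27) [0.258 0.03  0.409] [291. 439.]
(390, 27) [0.214 0.    0.391] [314. 465.]
(388, 20) [0.327 0.07  0.45 ] [257. 396.]
(388, 20) [0.298 0.05  0.439] [274. 416.]
(388, 20) [0.269 0.03  0.427] [291. 435.]
(388, 20) [0.226 0.    0.409] [315. 463.]
(380, 10) [0.359 0.07  0.477] [255. 376.]
(380, 10) [0.331 0.05  0.466] [273. 397.]
(380, 10) [0.303 0.03  0.456] [290. 417.]
(380, 10) [0.262 0.    0.439] [315. 445.]
(372, 3) [0.387 0.07  0.496] [253. 355.]
(372, 3) [0.361 0.05  0.486] [272. 376.]
(372, 3) [0.334 0.03  0.476] [290. 397.]
(372, 3) [0.294 0.    0.461] [315. 426.]
(390, 40) [0.31  0.07  0.405] [260. 399.]
(390, 40) [0.28  0.05  0.391] [276. 417.]
(390, 40) [0.25  0.03  0.378] [291. 435.]
(390, 40) [0.206 0.    0.358] [313. 460.]
(388, 70) [0.3   0.07  0.335] [263. 390.]
(388, 70) [0.27  0.05  0.319] [277. 407.]
(388, 70) [0.24  0.03  0.303] [291. 423.]
(388, 70) [0.195 0.    0.279] [310. 445.]
```

View pics/t4.png

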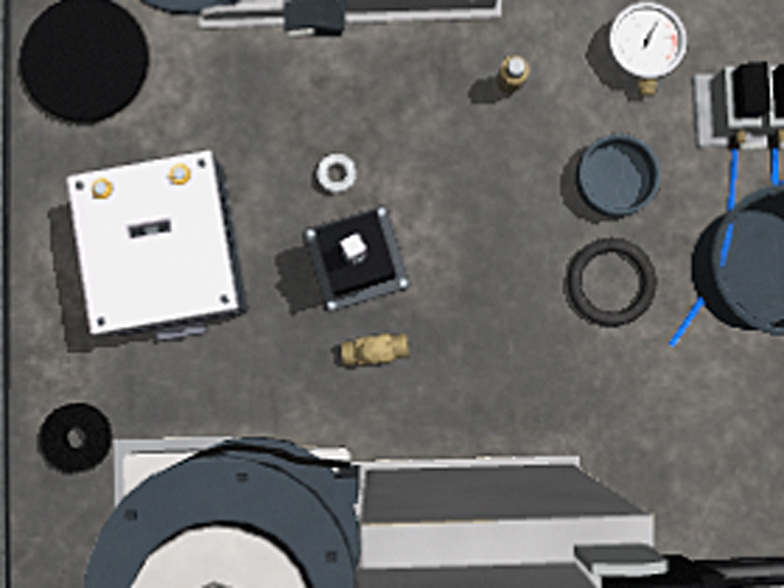

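View pics/t5.png

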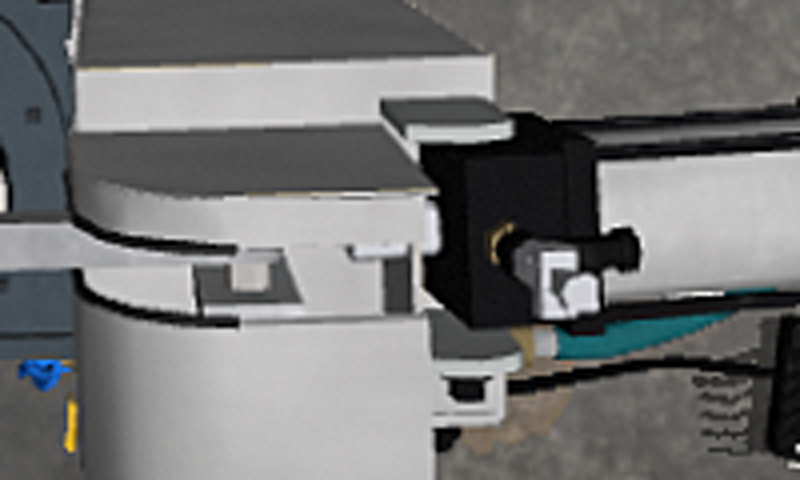

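Run:
```python
from h import *
s=cam("scene"); o=arm.get_obs(); q=o["joint_positions"]
for z in (0,.1,.15,.2,.25,.3): print(z,proj(s,[[0,0,z]])[0].round(0), end=' ')
# axis of arm plane: dir u=(cos q1,sin q1), lateral v
u=np.array([np.cos(q[0]),np.sin(q[0]),0]); v=np.array([-u[1],u[0],0])
im=s["img"].copy()
for H,col in ((.15,(255,0,0)),(.2,(0,255,0)),(.25,(0,0,255)),(.3,(255,255,0))):
    for lat in (0.0695,):
        S=u*.039+v*lat+[0,0,H]; E=S+.4*(u*np.sin(q[1])+np.array([0,0,np.cos(q[1])]))
        W=E+.4326*(u*np.sin(q[1]+q[2])+np.array([0,0,np.cos(q[1]+q[2])]))
        print(H,proj(s,[S,E,W]).round(0).tolist(),W.round(3))
        cv2.circle(im,tuple(int(t) for t in proj(s,S)[0]),3,col,-1)
        cv2.circle(im,tuple(int(t) for t in proj(s,u*.039+[0,0,H])[0]),3,col,1)
s["img"]=im; crop(s,380,0,560,180,4,"pics/s5.png")
```

```text
0 [413. 136.] 0.1 [419. 107.] 0.15 [423.  92.] 0.2 [426.  76.] 0.25 [430.  59.] 0.3 [434.  41.] 0.15 [[445.0, 102.0], [479.0, -41.0], [454.0, 4.0]] [0.503 0.294 0.567]
0.2 [[449.0, 86.0], [486.0, -69.0], [463.0, -36.0]] [0.503 0.294 0.617]
0.25 [[454.0, 68.0], [494.0, -99.0], [474.0, -81.0]] [0.503 0.294 0.667]
0.3 [[458.0, 50.0], [502.0, -131.0], [485.0, -132.0]] [0.503 0.294 0.717]
```

View pics/s5.png

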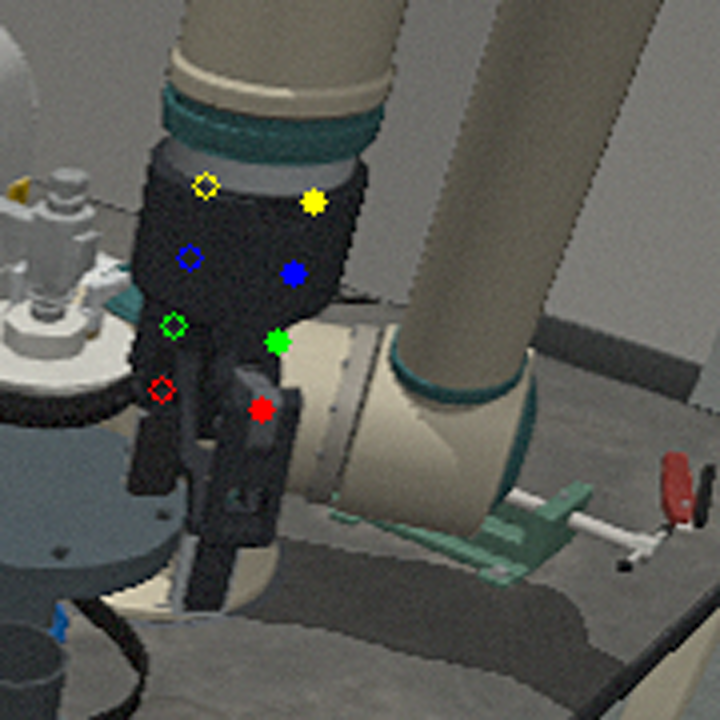

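Run:
```python
from h import *
s=cam("scene"); o=arm.get_obs(); q=o["joint_positions"]
u=np.array([np.cos(q[0]),np.sin(q[0]),0]); v=np.array([-u[1],u[0],0]);k=np.array([0,0,1.])
for a in (0,.039):
 for H in (.12,.14,.16):
  for l in (.12,.15,.18):
    S=u*a+v*l+k*H; d=(u*np.sin(q[1])+k*np.cos(q[1]))
    print(a,H,l,proj(s,[S,S+.1*d,S+.25*d]).round(0).tolist())
```

```text
0 0.12 0.12 [[463.0, 109.0], [471.0, 82.0], [485.0, 33.0]]
0 0.12 0.15 [[474.0, 111.0], [482.0, 83.0], [498.0, 35.0]]
0 0.12 0.18 [[485.0, 113.0], [494.0, 85.0], [511.0, 36.0]]
0 0.14 0.12 [[465.0, 103.0], [473.0, 75.0], [487.0, 25.0]]
0 0.14 0.15 [[476.0, 105.0], [485.0, 76.0], [500.0, 26.0]]
0 0.14 0.18 [[487.0, 107.0], [497.0, 78.0], [514.0, 28.0]]
0 0.16 0.12 [[466.0, 96.0], [475.0, 67.0], [489.0, 16.0]]
0 0.16 0.15 [[478.0, 98.0], [487.0, 69.0], [503.0, 18.0]]
0 0.16 0.18 [[489.0, 100.0], [499.0, 71.0], [517.0, 19.0]]
0.039 0.12 0.12 [[461.0, 115.0], [469.0, 88.0], [483.0, 39.0]]
0.039 0.12 0.15 [[472.0, 117.0], [481.0, 90.0], [497.0, 40.0]]
0.039 0.12 0.18 [[483.0, 119.0], [493.0, 92.0], [510.0, 42.0]]
0.039 0.14 0.12 [[463.0, 109.0], [471.0, 81.0], [485.0, 30.0]]
0.039 0.14 0.15 [[474.0, 111.0], [483.0, 83.0], [499.0, 32.0]]
0.039 0.14 0.18 [[486.0, 113.0], [495.0, 85.0], [513.0, 34.0]]
0.039 0.16 0.12 [[465.0, 102.0], [473.0, 73.0], [488.0, 21.0]]
0.039 0.16 0.15 [[476.0, 104.0], [485.0, 75.0], [502.0, 23.0]]
0.039 0.16 0.18 [[488.0, 106.0], [498.0, 77.0], [516.0, 25.0]]
```

Run:
```python
import numpy as np
D=[(.276,1.505,.1791,.5464,.2423),(.203,1.315,.333,.4456,.3623),(.276,1.224,.5197,.3004,.3583)]
A=[];B=[]
for q2,q3,x,y,z in D:
    r=np.sqrt(x*x+y*y-.0698**2);t=q2+q3
    A+= [[1,0,np.sin(q2),np.sin(t),np.cos(t)],[0,1,np.cos(q2),np.cos(t),-np.sin(t)]]; B+=[r,z]
s=np.linalg.svd(A)[1];print(s)
print(np.linalg.lstsq(np.array(A),np.array(B),rcond=None))
```

```text
[2.99477629 2.44444446 0.17247882 0.15713459 0.03957335]
(array([ 0.0032871 , -0.2047723 ,  0.61903544,  0.42099243,  0.06202691]), array([4.43998371e-07]), np.int32(5), array([2.99477629, 2.44444446, 0.17247882, 0.15713459, 0.03957335]))
```

Run:
```python
from h import *
goal([.46,.26,.52],45)
```

```text
t 2.05 pos [0.5182 0.3016 0.3606] jawyaw 45.76 toolx [ 0.0029  0.0033 -1.    ] F [0.34 0.8  0.17] open 0.994 q [ 0.41   0.273  1.224  0.002  1.641 -0.388]
shift [-0.1597 -0.0697 -0.0127] turn [ 0.76 -0.01 -0.25]
```

```bash
python3 -m handwheel '[[[0.085,-0.04,-0.02,-0.003,0,0,0],[0.085,-0.08,-0.035,-0.006,0,0,0],[0.085,-0.12,-0.05,-0.01,0,0,-0.2],[0.085,-0.16,-0.07,-0.0127,0.5,0,-0.25],[0.085,-0.16,-0.07,-0.0127,0.7,0,-0.25],[0.085,-0.16,-0.07,-0.0127,0.7,0,-0.25],[0.085,-0.16,-0.07,-0.0127,0.7,0,-0.25],[0.085,-0.16,-0.07,-0.0127,0.7,0,-0.25]]]'
python3 - <<'E'
from h import *
goal([.576,.0485,.50],25.6)
o=arm.get_obs();print(o["joint_positions"].tolist(),o["eef_pos"],o["joint_velocities"].round(3))
D=[(.276,1.505,.1791,.5464,.2423),(.273,1.224,.5182,.3016,.3606),(*o["joint_positions"][1:3],*o["eef_pos"])]
A=[];B=[]
for q2,q3,x,y,z in D:
    print("lat",np.hypot(x,y)*0)
    r=np.sqrt(x*x+y*y-.0698**2);t=q2+q3
    A+= [[1,0,np.sin(q2),np.sin(t),np.cos(t)],[0,1,np.cos(q2),np.cos(t),-np.sin(t)]]; B+=[r,z]
A=np.array(A);B=np.array(B)
print(np.linalg.lstsq(A,B,rcond=None)); print(np.linalg.lstsq(A[:,1:],B,rcond=None)[:2]); print(np.linalg.lstsq(A[:,:4],B,rcond=None)[:2])
save(cam("scene"),"pics/s6.png");save(cam("top"),"pics/t6.png")
E
```

```text
time: 2.72
eef_pos: [0.4595, 0.2603, 0.5183]
orientation: [0.653, 0.269, 0.654, -0.271]
ft_force: [0.1, 0.2, -0.6]
opening: 0.999
t 2.72 pos [0.4595 0.2603 0.5183] jawyaw 45.12 toolx [-3.1e-03 -9.0e-04 -1.0e+00] F [ 0.06  0.22 -0.6 ] open 0.999 q [ 0.383  0.184  0.968  0.     1.992 -0.404]
shift [ 0.0181 -0.0679  0.232 ] turn [19.52 -0.06  0.17]
[0.38338889789513986, 0.1842559824198698, 0.9680778617099667, 0.00039524281227206804, 1.992451255176659, -0.4038942912852277] [0.45953481 0.2603224  0.51827096] [-0.006  0.018  0.012 -0.003  0.004  0.   ]
lat 0.0
lat 0.0
lat 0.0
(array([-0.00909613, -0.25537925,  0.6741458 ,  0.41900639,  0.06471704]), array([3.61673492e-07]), np.int32(5), array([2.98077991, 2.42934231, 0.33819917, 0.31352182, 0.02392622]))
(array([-0.22202948,  0.63392015,  0.42026962,  0.05897393]), array([2.19432343e-06]))
(array([0.06518371, 0.03416286, 0.30925477, 0.43956679]), array([0.000169]))
```

View pics/t6.png

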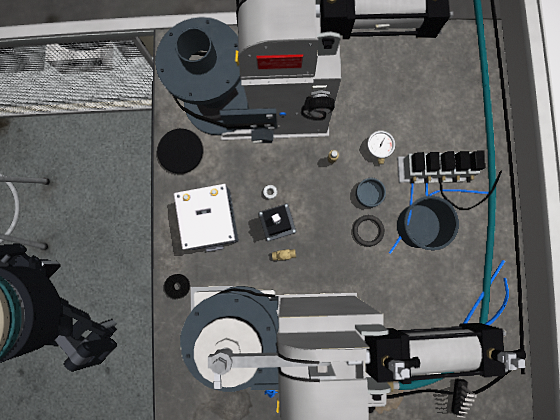

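```bash
python3 -m handwheel '[[[0.06,0.02,-0.015,0.05,5,0,0.1],[0.06,0.03,-0.03,0.09,10,0,0.17],[0.06,0.045,-0.05,0.13,15,0,0.17],[0.06,0.07,-0.06,0.18,19,0,0.17],[0.06,0.1,-0.068,0.22,19.5,0,0.17],[0.06,0.118,-0.068,0.232,19.5,0,0.17],[0.06,0.118,-0.068,0.232,19.5,0,0.17],[0.06,0.118,-0.068,0.232,19.5,0,0.17],[0.06,0.118,-0.068,0.232,19.5,0,0.17]]]'
python3 - <<'E'
from h import *
goal([.576,.0485,.25],25.6)
save(cam("scene"),"pics/s7.png");save(cam("top"),"pics/t7.png");save(cam("wrist"),"pics/w7.png")
E
```

```text
time: 3.57
eef_pos: [0.5754, 0.0475, 0.3966]
orientation: [0.595, 0.376, 0.601, -0.379]
ft_force: [-0.6, 0.8, 0.9]
opening: 0.704
t 3.57 pos [0.5754 0.0475 0.3966] jawyaw 25.5 toolx [-0.0084  0.0011 -1.    ] F [-0.58  0.75  0.87] open 0.704 q [-3.900e-02  2.420e-01  1.182e+00  1.000e-03  1.726e+00 -4.830e-01]
shift [0.1465 0.002  0.    ] turn [-0.1  -0.27  0.41]
```

View pics/s7.png

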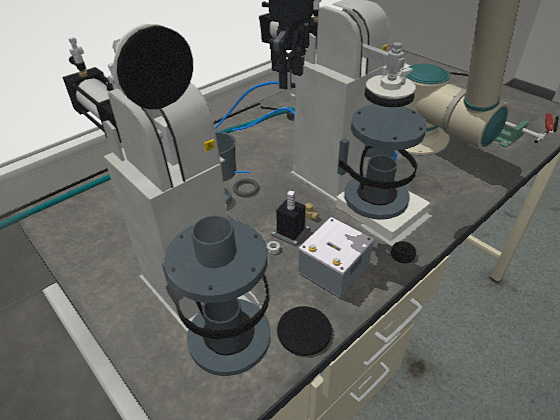

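View pics/t7.png

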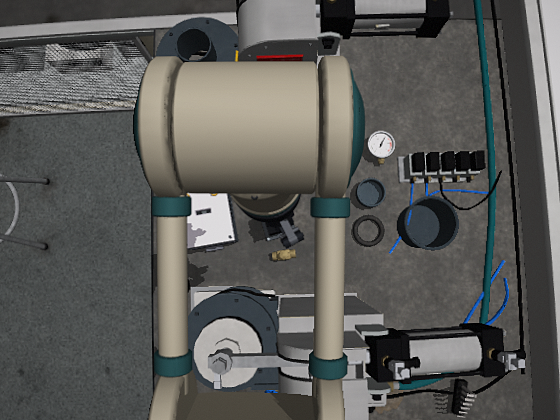

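View pics/w7.png

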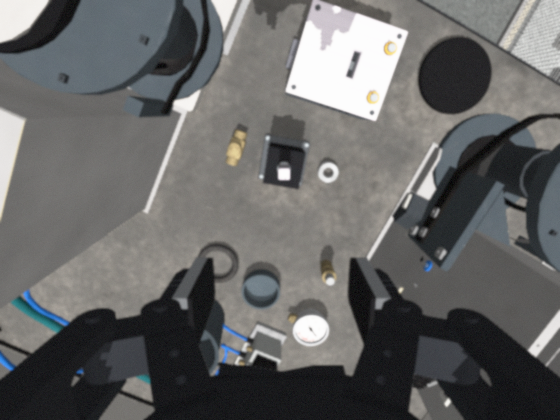

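Run:
```python
from h import *
c=cam("top")
for z in (.5,.55,.6,.65,.7,.75,.8):print(z,onz(c,[(247,125),(247,60),(247,190),(172,280),(330,280),(172,362),(330,362)],z)[:,:2].round(3).tolist())
```

```text
0.5 [[0.654, 0.07], [0.736, 0.069], [0.577, 0.072], [0.475, 0.161], [0.47, -0.02], [0.382, 0.162], [0.378, -0.017]]
0.55 [[0.639, 0.066], [0.713, 0.065], [0.569, 0.068], [0.477, 0.148], [0.473, -0.016], [0.394, 0.149], [0.39, -0.013]]
0.6 [[0.624, 0.062], [0.69, 0.061], [0.562, 0.063], [0.48, 0.135], [0.476, -0.011], [0.405, 0.136], [0.402, -0.008]]
0.65 [[0.609, 0.058], [0.667, 0.057], [0.554, 0.059], [0.482, 0.122], [0.479, -0.006], [0.416, 0.123], [0.414, -0.004]]
0.7 [[0.594, 0.054], [0.644, 0.053], [0.547, 0.055], [0.484, 0.109], [0.481, -0.002], [0.428, 0.11], [0.425, 0.0]]
0.75 [[0.579, 0.049], [0.621, 0.048], [0.539, 0.05], [0.487, 0.096], [0.484, 0.003], [0.439, 0.097], [0.437, 0.004]]
0.8 [[0.564, 0.045], [0.598, 0.044], [0.532, 0.046], [0.489, 0.083], [0.487, 0.007], [0.45, 0.083], [0.449, 0.009]]
```

```bash
python3 -m handwheel '[[[0.05,0.04,0,0,0,-0.27,0.4],[0.05,0.08,0,0,0,-0.27,0.4],[0.05,0.12,0.001,0,0,-0.27,0.4],[0.05,0.16,0.002,0,0,-0.27,0.4],[0.05,0.2,0.002,0,0,-0.27,0.4],[0.05,0.225,0.002,0,0,-0.27,0.4],[0.05,0.24,0.002,0,0,-0.27,0.4],[0.05,0.247,0.002,0,0,-0.27,0.4],[0.05,0.247,0.002,0,0,-0.27,0.4]]]'
python3 - <<'E'
from h import *
goal([.576,.0485,.1],25.6)
w=cam("wrist");save(cam("scene"),"pics/s8.png");save(cam("top"),"pics/t8.png");save(w,"pics/w8.png")
print(proj(w,[[.576,.0485,.126],[.576,.0485,.08]]))
E
```

```text
time: 4.52
eef_pos: [0.5766, 0.0513, 0.1533]
orientation: [0.601, 0.377, 0.597, -0.375]
ft_force: [0.3, -0.4, 0.1]
opening: 0.585
t 4.52 pos [0.5766 0.0513 0.1533] jawyaw 25.77 toolx [ 6.8e-03 -4.0e-04 -1.0e+00] F [ 0.31 -0.41  0.06] open 0.585 q [-0.031  0.341  1.641 -0.     1.153 -0.481]
shift [ 0.0533 -0.002   0.002 ] turn [ 0.17  0.19 -0.34]
[[277.36012701 262.18098591]
 [277.6910135  231.26058148]]
```

View pics/s8.png

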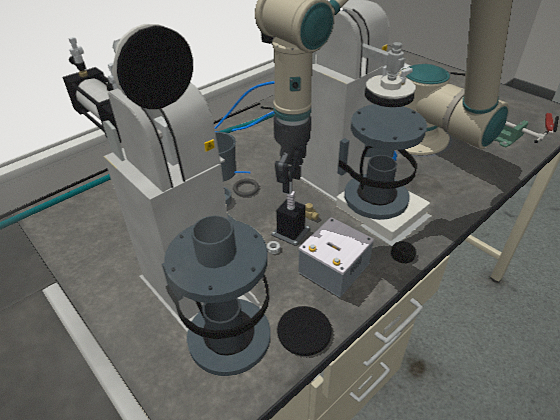

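View pics/w8.png

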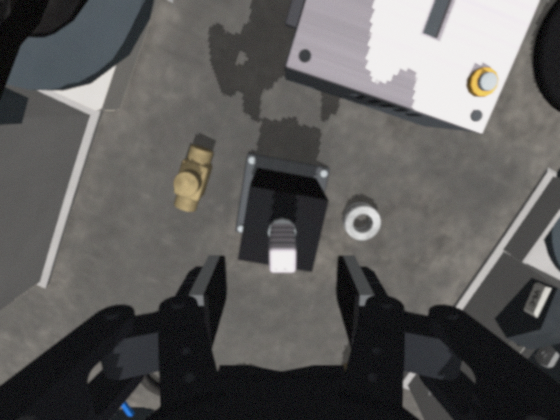

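Run:
```python
from h import *
P=[];C=[]
for i in range(6):
    w=cam("wrist");o=arm.get_obs(); P.append(o["eef_pos"]); q=o["orientation"];M=R.from_quat(q[[1,2,3,0]]).as_matrix()
    L=M.T@(w["T"][:3,3]-o["eef_pos"]); C.append(np.r_[L,(M.T@w["T"][:3,:3]).ravel()])
P=np.array(P);print(P.round(4));C=np.array(C);print(C.std(0).round(4)[:3],C.mean(0).round(4))
o,q=P.mean(0),None
T=w["T"]
print("pin top u->",onz(w,[(283,262)],.126),"TCP mean",P.mean(0))
print(proj(w,[P.mean(0)+[0,0,-.011],P.mean(0)+[0,0,.008],[P.mean(0)[0],P.mean(0)[1],.126]]))
```

```text
[[0.5786 0.0506 0.1559]
 [0.5784 0.0505 0.1558]
 [0.5782 0.0504 0.1556]
 [0.578  0.0503 0.1553]
 [0.5778 0.0503 0.155 ]
 [0.5776 0.0503 0.1546]]
[0.0001 0.     0.    ] [-1.310e-01  2.000e-04 -7.130e-02 -1.000e-04  2.785e-01 -9.604e-01
  1.000e+00  7.000e-04  1.000e-04  7.000e-04 -9.604e-01 -2.785e-01]
pin top u-> [[0.58018919 0.04816072 0.126     ]] TCP mean [0.57809389 0.05039892 0.15536443]
[[281.57988825 273.36000322]
 [282.06467827 294.93846636]
 [281.20741339 256.77169912]]
```

Run:
```python
from h import *
goal([.578,.0485,.101],25.6)
```

```text
t 4.97 pos [0.5776 0.0503 0.1546] jawyaw 25.69 toolx [ 9.7e-03 -6.0e-04 -1.0e+00] F [ 0.69  0.54 -0.8 ] open 0.586 q [-0.033  0.339  1.639 -0.     1.153 -0.481]
shift [ 0.0536 -0.0009  0.0015] turn [ 0.09  0.27 -0.49]
```

```bash
python3 -m handwheel '[[[0.05,0.01,0,0.001,0,0.1,-0.2],[0.05,0.02,-0.001,0.001,0,0.2,-0.4],[0.05,0.03,-0.001,0.0015,0,0.27,-0.5],[0.05,0.04,-0.001,0.0015,0,0.27,-0.5],[0.05,0.05,-0.001,0.0015,0,0.27,-0.5],[0.05,0.053,-0.001,0.0015,0,0.27,-0.5],[0.05,0.053,-0.001,0.0015,0,0.27,-0.5],[0.05,0.053,-0.001,0.0015,0,0.27,-0.5],[0.05,0.053,-0.001,0.0015,0,0.27,-0.5]]]'
python3 - <<'E'
from h import *
for i in range(4): w=cam("wrist")
goal([.578,.0485,.101],25.6); save(w,"pics/w9.png"); crop(cam("scene"),240,140,340,240,6,"pics/s9.png")
E
```

```text
time: 5.72
eef_pos: [0.5783, 0.0485, 0.102]
orientation: [0.599, 0.376, 0.598, -0.376]
ft_force: [-0.0, -0.1, -0.0]
opening: 0.587
t 5.92 pos [0.5782 0.0485 0.1023] jawyaw 25.69 toolx [ 1.e-03 -2.e-04 -1.e+00] F [-0.07 -0.18 -1.02] open 0.589 q [-0.036  0.393  1.701 -0.     1.047 -0.484]
shift [ 0.0013 -0.0002 -0.0001] turn [ 0.09  0.03 -0.05]
```

View pics/w9.png

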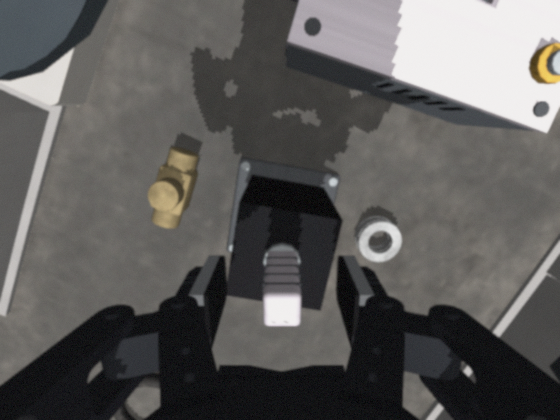

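View pics/s9.png

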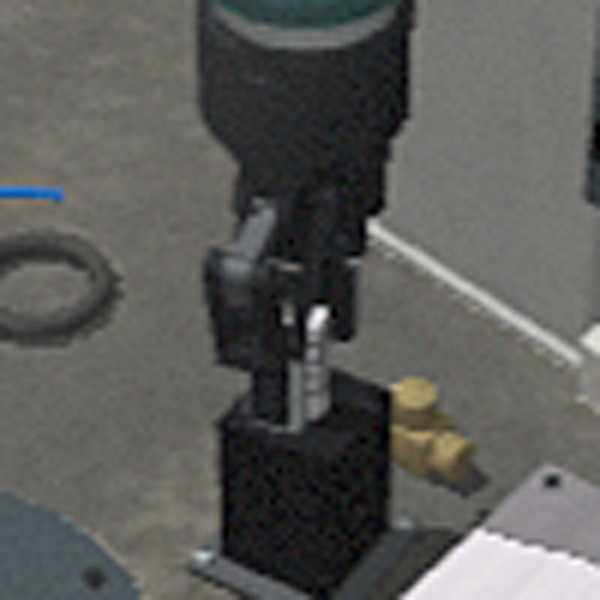

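Run:
```python
from h import *
w=cam("wrist");o=arm.get_obs()
g=w["img"].min(axis=2); m=(g[280:340,255:310]>170).astype(np.uint8)
k=max(cv2.findContours(m,cv2.RETR_EXTERNAL,cv2.CHAIN_APPROX_NONE)[0],key=cv2.contourArea); r=cv2.boundingRect(k);print(r)
b=np.array([[255+r[0],280+r[1]],[255+r[0]+r[2]-1,280+r[1]],[255+r[0]+r[2]-1,280+r[1]+r[3]-1],[255+r[0],280+r[1]+r[3]-1]]); 
P=onz(w,b,.126);print(P.round(4),P.mean(0),o["eef_pos"],np.linalg.norm(np.diff(P,axis=0),axis=1))
```

```text
(10, 15, 36, 32)
[[0.5691 0.054  0.126 ]
 [0.5803 0.0594 0.126 ]
 [0.5861 0.0479 0.126 ]
 [0.5745 0.0424 0.126 ]] [0.5775211  0.05091559 0.126     ] [0.57803942 0.04847094 0.10204844] [0.0124113  0.01282854 0.01281094]
```

```bash
python3 -m handwheel '[[[0.05,0,0,-0.002,0,0,0],[0.05,0,0,-0.002,0,0,0],[0.03,0,0,-0.002,0,0,0],[0.02,0,0,-0.002,0,0,0],[0.01,0,0,-0.002,0,0,0],[0.008,0,0,-0.002,0,0,0],[0.008,0,0,-0.002,0,0,0],[0.008,0,0,-0.002,0,0,0],[0.008,0,0,-0.002,0,0,0],[0.008,0,0,-0.002,0,0,0]]]' 60
python3 - <<'E'
from h import *
for i in range(4): w=cam("wrist")
goal([.5775,.0505,.102],25.6); save(w,"pics/w10.png"); o=arm.get_obs(); print(o["ft_torque"])
g=w["img"].min(axis=2)
E
```

```text
time: 6.85
eef_pos: [0.5773, 0.0503, 0.1022]
orientation: [0.599, 0.376, 0.598, -0.376]
ft_force: [-0.8, -1.1, 2.8]
opening: 0.155
t 7.05 pos [0.5773 0.0503 0.1022] jawyaw 25.69 toolx [ 8.e-04 -2.e-04 -1.e+00] F [-0.29  0.65  1.7 ] open 0.154 q [-0.033  0.392  1.703 -0.     1.046 -0.481]
shift [ 0.0002  0.0003 -0.0001] turn [ 0.09  0.03 -0.04]
[-0.05365417  0.05154711  0.01907227]
```

View pics/w10.png

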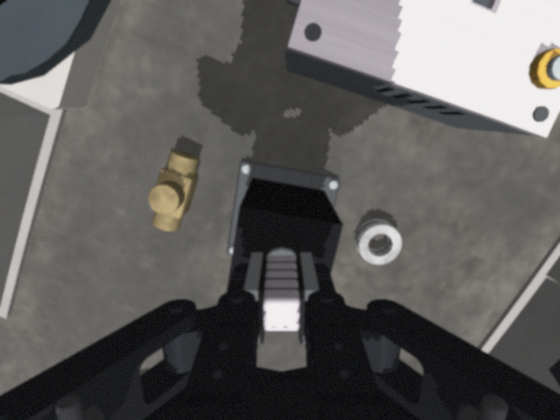

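```bash
python3 -m handwheel '[[[0.008,-0.005,0,0,0,0,0],[0.008,-0.015,0,0,0,0,0],[0.008,-0.025,0,0,0,0,0],[0.008,-0.04,0,0,0,0,0],[0.008,-0.055,0,0,0,0,0],[0.008,-0.07,0,0,0,0,0],[0.008,-0.085,0,0,0,0,0],[0.008,-0.1,0,0,0,0,0],[0.008,-0.11,0,0,0,0,0],[0.008,-0.115,0,0,0,0,0],[0.008,-0.115,0,0,0,0,0]]]'
python3 - <<'E'
from h import *
for i in range(3): w=cam("wrist")
s=cam("scene");c=cam("top")
goal([.5973,.2025,.22],25.6); save(w,"pics/w11.png"); crop(s,230,110,350,230,6,"pics/s11.png")
E
```

```text
time: 7.97
eef_pos: [0.5779, 0.0502, 0.2189]
orientation: [0.6, 0.377, 0.597, -0.376]
ft_force: [0.9, 0.6, -0.3]
opening: 0.157
t 8.22 pos [0.5766 0.0503 0.2161] jawyaw 25.69 toolx [-1.3e-03 -1.0e-04 -1.0e+00] F [-0.06 -0.06 -1.06] open 0.156 q [-0.033  0.298  1.54  -0.     1.306 -0.481]
shift [-0.0039  0.0847 -0.1282] turn [ 0.09 -0.03  0.07]
```

View pics/w11.png

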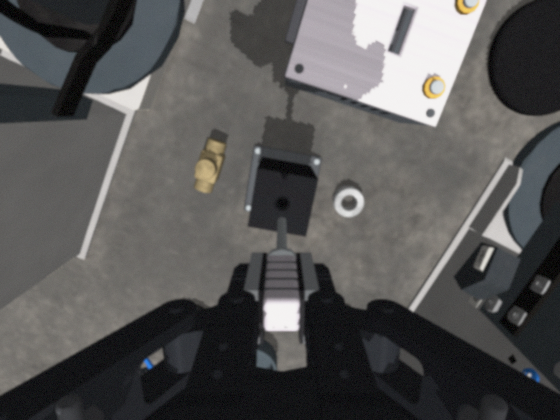

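View pics/s11.png

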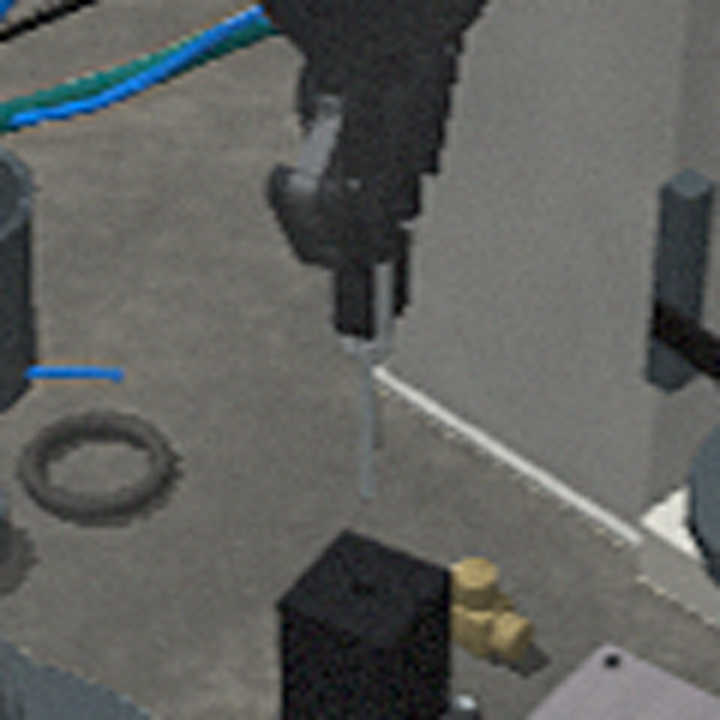

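Run:
```python
from h import *
w=cam("wrist");o=arm.get_obs()
print("stand hole",onz(w,[(283,203)],.08),"unit hole",onz(w,[(403,30)],.085),o["eef_pos"])
s=cam("scene"); c=cam("top"); 
crop(s,300,210,380,270,10,"pics/s12.png")
```

```text
stand hole [[0.57787374 0.05079466 0.08      ]] unit hole [[0.59878038 0.20285687 0.085     ]] [0.57666161 0.05030508 0.21622193]
```

View pics/s12.png

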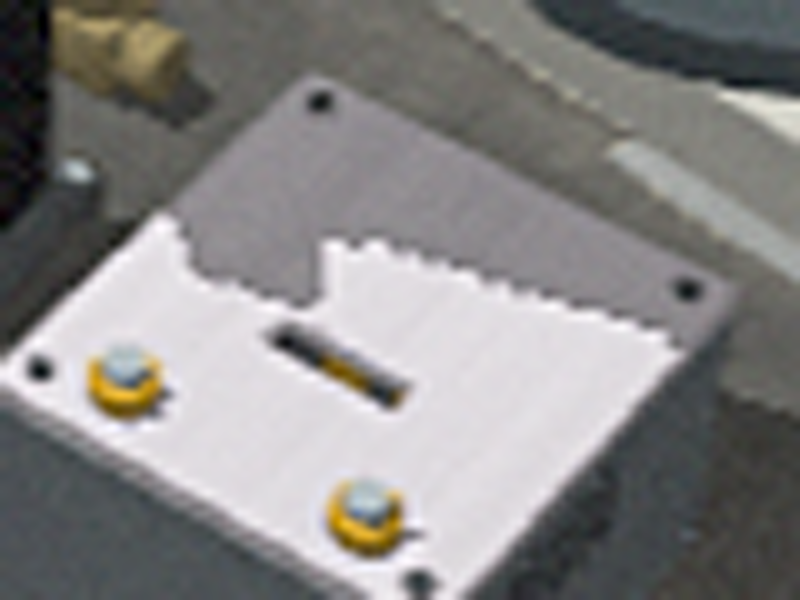

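Run:
```python
from h import *
c=cam("top"); w=cam("wrist")
a=cv2.resize(c["img"][200:222,190:216,::-1],None,fx=24,fy=24,interpolation=cv2.INTER_CUBIC)
cv2.imwrite("pics/t13.png",np.clip(a.astype(float)*1.5,0,255).astype(np.uint8))
b=cv2.resize(w["img"][0:70,370:440,::-1],None,fx=8,fy=8,interpolation=cv2.INTER_CUBIC)
cv2.imwrite("pics/w13.png",np.clip(b.astype(float)*1.5,0,255).astype(np.uint8))
```

```text
(no output)
```

View pics/t13.png

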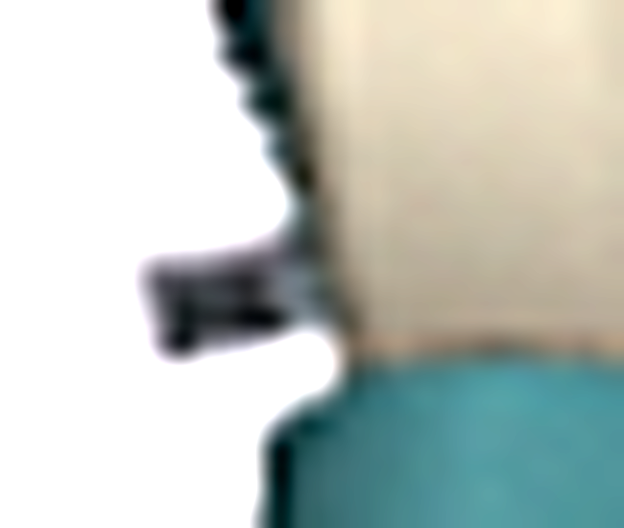

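View pics/w13.png

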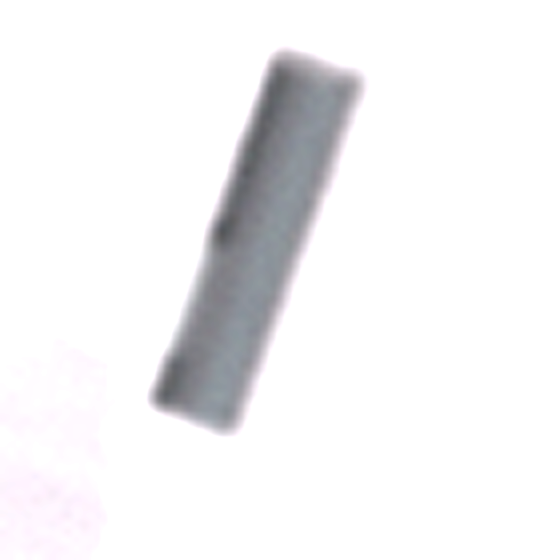

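Run:
```python
import cv2,numpy as np
a=cv2.imread("pics/top0.png")[200:222,190:216]
a=cv2.resize(a,None,fx=24,fy=24,interpolation=cv2.INTER_CUBIC)
cv2.imwrite("pics/t14.png",np.clip(a.astype(float)*1.3,0,255).astype(np.uint8))
```

```text
(no output)
```

View pics/t14.png

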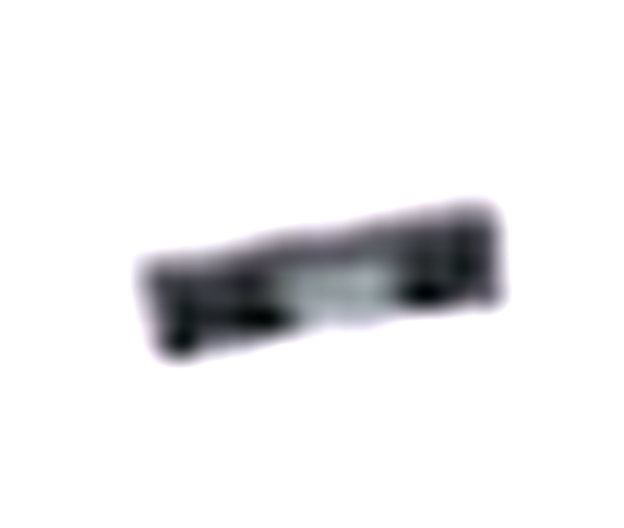

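Run:
```python
from h import *
goal([.5986,.2035,.217],25.6)
```

```text
t 8.47 pos [0.5771 0.0503 0.2168] jawyaw 25.69 toolx [ 0.e+00 -2.e-04 -1.e+00] F [ 0.01  0.37 -0.57] open 0.155 q [-0.033  0.297  1.539 -0.     1.306 -0.481]
shift [-0.0003  0.0858 -0.1287] turn [0.09 0.01 0.  ]
```

```bash
python3 -m handwheel '[[[0.008,0,0.005,-0.008,0,0,0],[0.008,0,0.015,-0.022,0,0,0],[0.008,0,0.03,-0.045,0,0,0],[0.008,0,0.045,-0.067,0,0,0],[0.008,0,0.06,-0.09,0,0,0],[0.008,0,0.072,-0.108,0,0,0],[0.008,0,0.081,-0.122,0,0,0],[0.008,0,0.086,-0.1287,0,0,0],[0.008,0,0.086,-0.1287,0,0,0],[0.008,0,0.086,-0.1287,0,0,0],[0.008,0,0.086,-0.1287,0,0,0]]]' 40
python3 - <<'E'
from h import *
for i in range(4): w=cam("wrist")
goal([.5986,.2035,.217],25.6); save(w,"pics/w15.png"); s=cam("scene"); crop(s,290,110,390,270,5,"pics/s15.png")
E
```

```text
time: 9.38
eef_pos: [0.5986, 0.2027, 0.2166]
orientation: [0.599, 0.376, 0.598, -0.377]
ft_force: [-0.4, -0.5, -1.0]
opening: 0.154
t 9.58 pos [0.5988 0.2026 0.2169] jawyaw 25.61 toolx [ 1.e-04 -3.e-04 -1.e+00] F [-0.76 -0.11 -0.27] open 0.148 q [ 0.216  0.376  1.419 -0.     1.347 -0.231]
shift [-0.0001  0.0002 -0.0009] turn [0.01 0.02 0.  ]
```

View pics/w15.png

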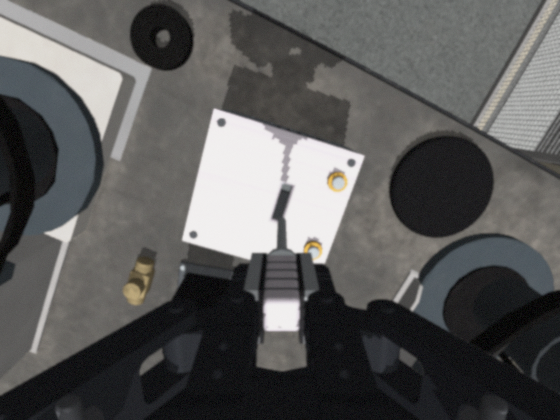

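View pics/s15.png

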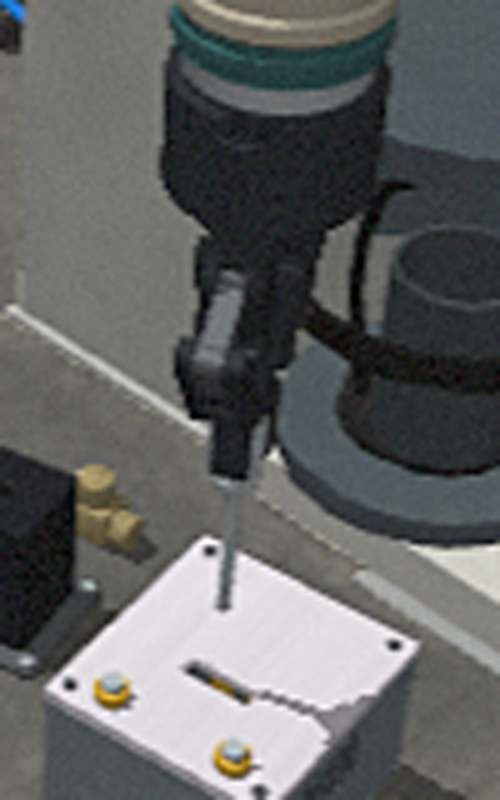

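Run:
```python
from h import *
w=cam("wrist"); o=arm.get_obs()
crop(w,240,160,330,270,7,"pics/w16.png")
p=o["eef_pos"]; print(p,proj(w,[p+[0,0,-.092],p+[0,0,-.03]]))
g=w["img"].min(axis=2)
m=(g>150).astype(np.uint8)
m2=((g<120)).astype(np.uint8);
```

```text
[0.59881209 0.20282251 0.21687299] [[281.19662597 219.1248341 ]
 [281.22715139 255.87522184]]
```

View pics/w16.png

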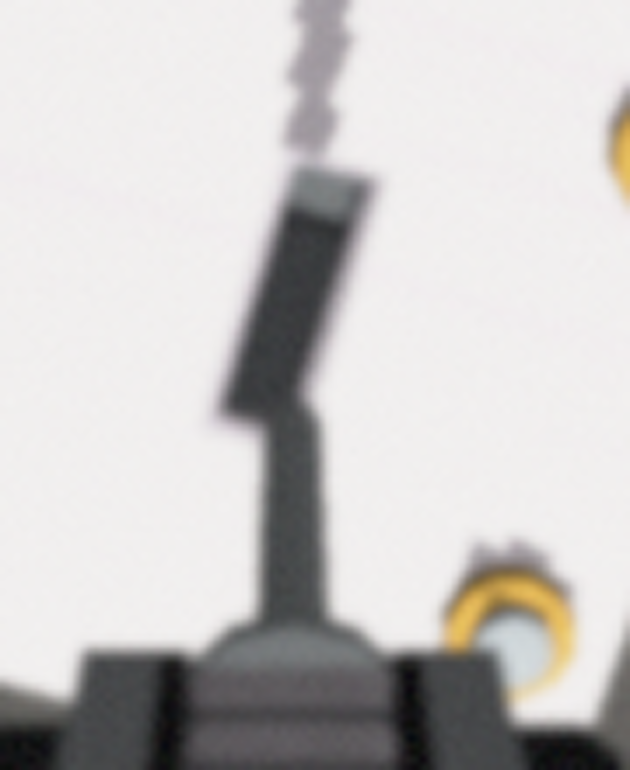

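Run:
```python
from h import *
w=cam("wrist"); o=arm.get_obs()
cr=np.array([[292,168],[378,178],[335-71,173+246],[299.5,296],[220,415]])/7+[240,160]-.43
P=onz(w,cr,.085);print(P.round(4)); print("tip",onz(w,[[281.5,218.2]],.128),onz(w,[[281.5,218.2]],.125), o["eef_pos"])
d=P[0]-P[4];print("left len",np.linalg.norm(d),np.degrees(np.arctan2(d[1],d[0])),"wid",np.linalg.norm(P[0]-P[1]))
```

```text
[[0.5917 0.218  0.085 ]
 [0.6009 0.2212 0.085 ]
 [0.6016 0.1899 0.085 ]
 [0.5989 0.205  0.085 ]
 [0.5968 0.1881 0.085 ]]
tip [[0.59829231 0.20455355 0.128     ]] [[0.59870566 0.20369897 0.125     ]] [0.59880414 0.20297097 0.21685163]
left len 0.030331266961277185 99.61947936713194 wid 0.009757697199063239
```

Run:
```python
from h import *
goal([.5977,.2128,.184],25.6)
```

```text
t 9.73 pos [0.5988 0.203  0.2169] jawyaw 25.64 toolx [ 1.e-04 -2.e-04 -1.e+00] F [ 0.08 -0.54 -0.12] open 0.157 q [ 0.217  0.376  1.418 -0.     1.347 -0.23 ]
shift [ 0.0328  0.0033 -0.0093] turn [ 0.04  0.01 -0.  ]
```

```bash
python3 -m handwheel '[[[0.008,0.005,0.002,-0.005,0,0,0],[0.008,0.015,0.0033,-0.0093,0,0,0],[0.008,0.025,0.0033,-0.0093,0,0,0],[0.008,0.031,0.0033,-0.0093,0,0,0],[0.008,0.033,0.0033,-0.0093,0,0,0],[0.008,0.033,0.0033,-0.0093,0,0,0],[0.008,0.033,0.0033,-0.0093,0,0,0]]]'
python3 - <<'E'
from h import *
for i in range(5): w=cam("wrist")
goal([.5977,.2128,.184],25.6); crop(w,230,160,330,260,7,"pics/w17.png"); crop(cam("scene"),300,180,380,260,8,"pics/s17.png")
E
```

```text
time: 10.32
eef_pos: [0.5978, 0.2127, 0.1836]
orientation: [0.598, 0.376, 0.598, -0.377]
ft_force: [0.1, -0.2, -0.6]
opening: 0.156
t 10.57 pos [0.598  0.2128 0.1844] jawyaw 25.63 toolx [ 0.0011  0.     -1.    ] F [-0.04 -0.48 -0.47] open 0.155 q [ 0.232  0.399  1.464 -0.     1.278 -0.215]
shift [ 0.0004 -0.0003 -0.0002] turn [ 0.03  0.02 -0.06]
```

View pics/w17.png

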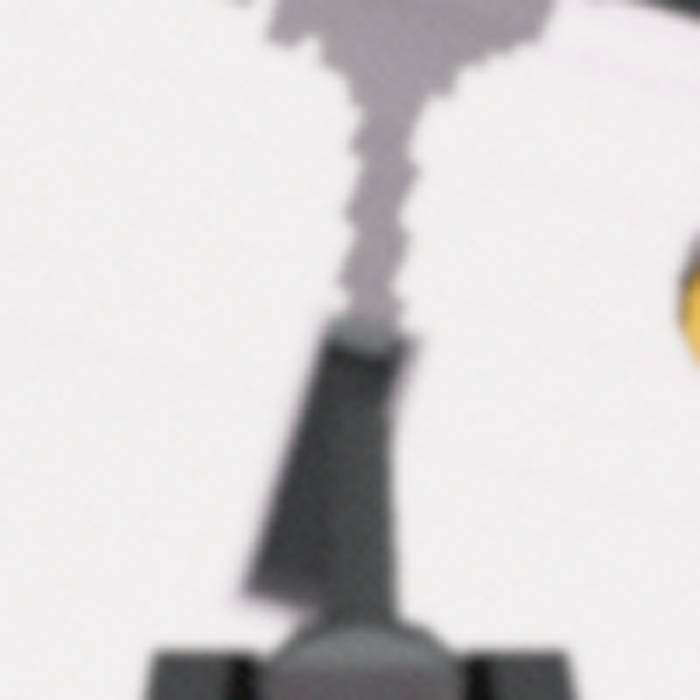

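View pics/s17.png

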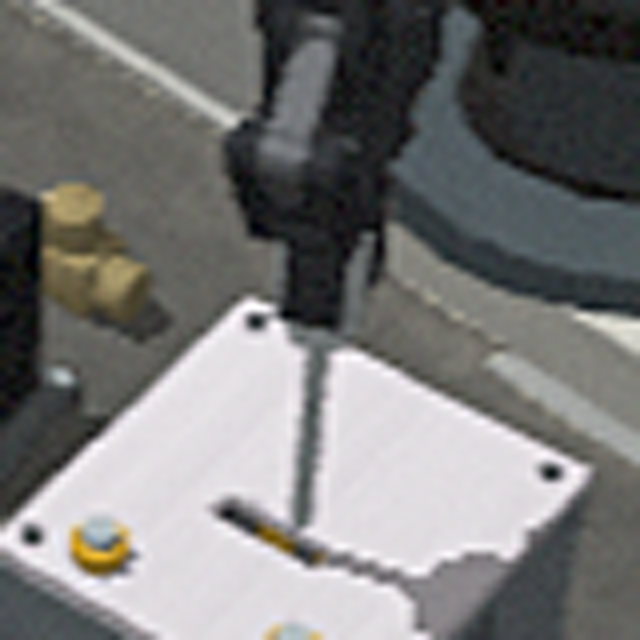

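```bash
python3 -m handwheel '[[[0.008,0.002,-0.0003,-0.0002,0,0,0],[0.008,0.004,-0.0003,-0.0002,0,0,0],[0.008,0.006,-0.0003,-0.0002,0,0,0],[0.008,0.008,-0.0003,-0.0002,0,0,0],[0.008,0.010,-0.0003,-0.0002,0,0,0],[0.008,0.010,-0.0003,-0.0002,0,0,0]]]'
python3 - <<'E'
from h import *
w=cam("wrist")
goal([.5977,.2128,.174],25.6); crop(w,230,160,330,260,7,"pics/w18.png"); crop(cam("scene"),300,180,380,260,8,"pics/s18.png")
E
```

```text
time: 11.12
eef_pos: [0.5973, 0.2127, 0.1736]
orientation: [0.598, 0.376, 0.598, -0.377]
ft_force: [-0.5, -0.2, -0.1]
opening: 0.156
t 11.17 pos [0.5974 0.2128 0.1739] jawyaw 25.63 toolx [ 1.e-04 -2.e-04 -1.e+00] F [ 0.35 -1.05  0.57] open 0.156 q [ 0.233  0.406  1.48  -0.     1.256 -0.215]
shift [-0.0001  0.0003  0.0001] turn [ 0.03  0.01 -0.  ]
```

View pics/w18.png

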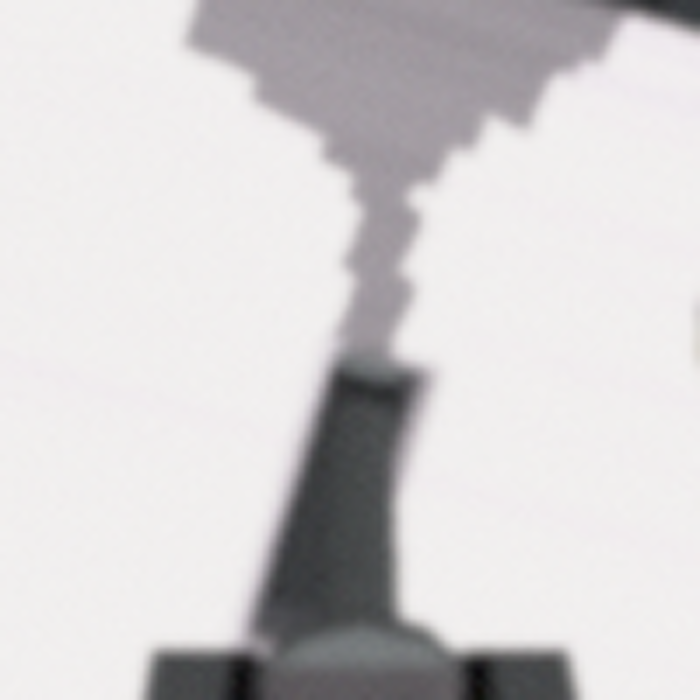

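View pics/s18.png

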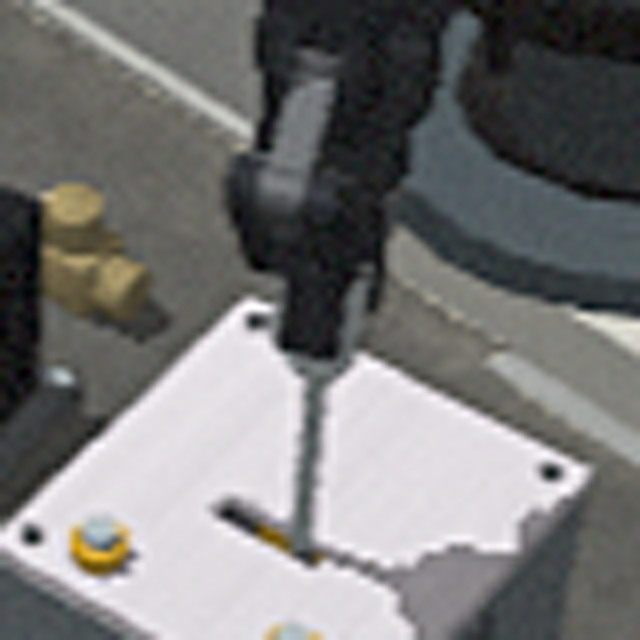

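```bash
python3 -m handwheel '[[[0.008,0.002,0,0,0,0,0],[0.008,0.004,0,0,0,0,0],[0.008,0.006,0,0,0,0,0],[0.008,0.008,0,0,0,0,0],[0.008,0.010,0,0,0,0,0],[0.008,0.012,0,0,0,0,0],[0.008,0.014,0,0,0,0,0],[0.008,0.014,0,0,0,0,0]]]' 30
python3 - <<'E'
from h import *
for i in range(3): w=cam("wrist")
goal([.5977,.2130,.160],25.6)
E
```

```text
time: 11.88
eef_pos: [0.5973, 0.2127, 0.1595]
orientation: [0.598, 0.376, 0.599, -0.377]
ft_force: [-0.0, 0.3, -0.9]
opening: 0.157
t 12.03 pos [0.5976 0.2128 0.1601] jawyaw 25.63 toolx [ 7.e-04 -1.e-04 -1.e+00] F [ 0.25  0.13 -0.5 ] open 0.153 q [ 0.233  0.416  1.5   -0.     1.225 -0.215]
shift [ 0.0001  0.0002 -0.0002] turn [ 0.03  0.02 -0.03]
```

```bash
python3 -m handwheel '[[[0.008,0.0015,0,0,0,0,0],[0.008,0.003,0,0,0,0,0],[0.008,0.0045,0,0,0,0,0],[0.008,0.006,0,0,0,0,0],[0.008,0.0075,0,0,0,0,0],[0.008,0.0075,0,0,0,0,0]]]' 30
python3 -m handwheel '[[[0.008,0.0005,0,0,0,0,0],[0.008,0.001,0,0,0,0,0],[0.008,0.0015,0,0,0,0,0],[0.008,0.002,0,0,0,0,0]]]'
python3 -m handwheel '[[[0.008,0.0005,0,0,0,0,0],[0.008,0.001,0,0,0,0,0],[0.008,0.0015,0,0,0,0,0],[0.008,0.002,0,0,0,0,0]]]'
```

```text
time: 12.53
eef_pos: [0.5974, 0.2127, 0.1522]
orientation: [0.598, 0.377, 0.598, -0.377]
ft_force: [0.1, 0.4, -0.6]
opening: 0.151
time: 12.87
eef_pos: [0.5974, 0.2127, 0.1502]
orientation: [0.599, 0.377, 0.598, -0.377]
ft_force: [0.2, -0.5, 0.5]
opening: 0.154
time: 13.2
eef_pos: [0.5974, 0.2128, 0.1481]
orientation: [0.598, 0.377, 0.598, -0.377]
ft_force: [-0.2, 0.5, -0.5]
opening: 0.156
```

```bash
python3 -m handwheel '[[[0.008,0.0005,0,0,0,0,0],[0.008,0.001,0,0,0,0,0],[0.008,0.0015,0,0,0,0,0]]]'
```

```text
time: 13.45
eef_pos: [0.5974, 0.2127, 0.1465]
orientation: [0.598, 0.377, 0.598, -0.377]
ft_force: [-1.3, -0.6, -0.7]
opening: 0.154
```

```bash
python3 -m handwheel '[[[0.008,0.0005,0,0,0,0,0],[0.008,0.001,0,0,0,0,0],[0.008,0.0015,0,0,0,0,0]]]'
```

```text
time: 13.7
eef_pos: [0.5974, 0.2127, 0.145]
orientation: [0.599, 0.377, 0.598, -0.377]
ft_force: [-0.2, 0.2, -1.2]
opening: 0.155
```

```bash
python3 -m handwheel '[[[0.008,0.0005,0,0,0,0,0],[0.008,0.001,0,0,0,0,0],[0.008,0.0015,0,0,0,0,0]]]'
```

```text
time: 13.95
eef_pos: [0.5974, 0.2127, 0.1434]
orientation: [0.598, 0.377, 0.598, -0.377]
ft_force: [-0.3, 0.5, 0.3]
opening: 0.155
```

```bash
python3 -m handwheel '[[[0.008,0.0005,0,0,0,0,0],[0.008,0.001,0,0,0,0,0],[0.008,0.0015,0,0,0,0,0]]]'
```

```text
time: 14.2
eef_pos: [0.5974, 0.2128, 0.1419]
orientation: [0.599, 0.377, 0.598, -0.377]
ft_force: [-0.6, 0.5, -0.2]
opening: 0.155
```

```bash
python3 -m handwheel '[[[0.008,0.0005,0,0,0,0,0],[0.008,0.001,0,0,0,0,0],[0.008,0.0015,0,0,0,0,0]]]'
```

```text
time: 14.45
eef_pos: [0.5974, 0.2127, 0.1403]
orientation: [0.599, 0.377, 0.598, -0.377]
ft_force: [0.1, 0.8, -0.5]
opening: 0.152
```

```bash
python3 -m handwheel '[[[0.008,0.0005,0,0,0,0,0],[0.008,0.001,0,0,0,0,0],[0.008,0.0015,0,0,0,0,0]]]'
```

```text
time: 14.7
eef_pos: [0.5974, 0.2127, 0.1388]
orientation: [0.599, 0.377, 0.598, -0.377]
ft_force: [-0.0, 0.4, -0.3]
opening: 0.159
```

```bash
python3 -m handwheel '[[[0.008,0.0005,0,0,0,0,0],[0.008,0.001,0,0,0,0,0],[0.008,0.0015,0,0,0,0,0]]]'
```

```text
time: 14.95
eef_pos: [0.5974, 0.2127, 0.1373]
orientation: [0.598, 0.377, 0.598, -0.377]
ft_force: [-0.4, 0.4, -0.5]
opening: 0.151
```

```bash
python3 -m handwheel '[[[0.008,0.0005,0,0,0,0,0],[0.008,0.001,0,0,0,0,0],[0.008,0.0015,0,0,0,0,0]]]'
```

```text
time: 15.2
eef_pos: [0.5974, 0.2127, 0.1357]
orientation: [0.598, 0.377, 0.598, -0.377]
ft_force: [-0.2, -0.4, -0.4]
opening: 0.154
```

```bash
python3 -m handwheel '[[[0.008,0.0005,0,0,0,0,0],[0.008,0.001,0,0,0,0,0],[0.008,0.0015,0,0,0,0,0]]]'
```

```text
time: 15.45
eef_pos: [0.5974, 0.2127, 0.1341]
orientation: [0.598, 0.377, 0.598, -0.377]
ft_force: [-0.2, -0.3, -0.6]
opening: 0.15
```

```bash
python3 -m handwheel '[[[0.008,0.0005,0,0,0,0,0],[0.008,0.001,0,0,0,0,0],[0.008,0.0015,0,0,0,0,0]]]'
```

```text
time: 15.7
eef_pos: [0.5974, 0.2127, 0.1326]
orientation: [0.598, 0.377, 0.598, -0.377]
ft_force: [-0.5, 0.0, -0.0]
opening: 0.151
```

```bash
python3 -m handwheel '[[[0.008,0.0005,0,0,0,0,0],[0.008,0.001,0,0,0,0,0],[0.008,0.0015,0,0,0,0,0]]]'
```

```text
time: 15.95
eef_pos: [0.5974, 0.2127, 0.131]
orientation: [0.598, 0.377, 0.598, -0.377]
ft_force: [-0.0, -0.1, -0.4]
opening: 0.153
```

```bash
python3 -m handwheel '[[[0.008,0.0005,0,0,0,0,0],[0.008,0.001,0,0,0,0,0],[0.008,0.0015,0,0,0,0,0]]]'
```

```text
time: 16.2
eef_pos: [0.5975, 0.2128, 0.1298]
orientation: [0.599, 0.377, 0.598, -0.377]
ft_force: [-1.1, -0.2, 2.5]
opening: 0.155
```

Run:
```python
from h import *
for i in range(4):
    arm.read_camera("wrist"); o=arm.get_obs(); print(o["eef_pos"].round(4),o["ft_force"].round(2),round(o["opening"],3))
```

```text
[0.5975 0.2127 0.1298] [-0.52  0.04  2.41] 0.154
[0.5975 0.2128 0.1299] [0.23 0.15 2.02] 0.153
[0.5975 0.2128 0.1299] [-0.68 -0.33  1.94] 0.153
[0.5975 0.2128 0.1299] [-0.38 -0.22  2.06] 0.156
```

```bash
python3 -m handwheel '[[[0.008,0.0003,0,0,0,0,0],[0.008,0.0006,0,0,0,0,0],[0.008,0.0008,0,0,0,0,0]]]'
```

```text
time: 16.65
eef_pos: [0.5975, 0.2127, 0.1294]
orientation: [0.599, 0.377, 0.598, -0.377]
ft_force: [-0.8, 0.1, 4.6]
opening: 0.156
```

```bash
python3 -m handwheel '[[[0.008,0.0003,0,0,0,0,0],[0.008,0.0006,0,0,0,0,0],[0.008,0.0006,0,0,0,0,0]]]'
python3 - <<'E'
from h import *
for i in range(3):
    arm.read_camera("wrist"); o=arm.get_obs(); print(o["eef_pos"].round(4),o["ft_force"].round(2),round(o["opening"],3))
E
```

```text
time: 16.9
eef_pos: [0.5975, 0.2128, 0.1289]
orientation: [0.599, 0.377, 0.598, -0.377]
ft_force: [-0.9, -0.6, 3.8]
opening: 0.149
[0.5975 0.2128 0.1288] [-1.29  0.36  2.95] 0.157
[0.5975 0.2128 0.1288] [-1.35  0.85  4.5 ] 0.156
[0.5975 0.2128 0.1288] [-1.37 -0.61  2.9 ] 0.151
```

```bash
python3 -m handwheel '[[[0.008,0.0004,0,0,0,0,0],[0.008,0.0008,0,0,0,0,0],[0.008,0.001,0,0,0,0,0]]]'
python3 - <<'E'
from h import *
for i in range(3):
    arm.read_camera("wrist"); o=arm.get_obs(); print(o["eef_pos"].round(4),o["ft_force"].round(2),round(o["opening"],3))
E
```

```text
time: 17.3
eef_pos: [0.5976, 0.2128, 0.1278]
orientation: [0.599, 0.377, 0.598, -0.376]
ft_force: [-1.2, -0.8, 4.0]
opening: 0.15
[0.5975 0.2128 0.1278] [-0.25 -0.35  3.21] 0.157
[0.5975 0.2128 0.1278] [-0.71 -0.51  4.24] 0.154
[0.5975 0.2128 0.1278] [-1.34 -0.3   2.96] 0.156
```

```bash
python3 -m handwheel '[[[0.008,0.0005,0,0,0,0,0],[0.008,0.001,0,0,0,0,0],[0.008,0.0015,0,0,0,0,0]]]'
```

```text
time: 17.7
eef_pos: [0.5975, 0.2128, 0.1263]
orientation: [0.599, 0.377, 0.598, -0.377]
ft_force: [-0.7, -0.8, 4.4]
opening: 0.157
```

```bash
python3 -m handwheel '[[[0.008,0.0004,0,0,0,0,0],[0.008,0.0008,0,0,0,0,0],[0.008,0.0012,0,0,0,0,0]]]'
python3 - <<'E'
from h import *
s=cam("scene"); o=arm.get_obs(); print(o["eef_pos"].round(4),o["ft_force"].round(2)); crop(s,290,190,400,310,6,"pics/s19.png")
E
```

```text
time: 17.95
eef_pos: [0.5976, 0.2128, 0.1252]
orientation: [0.599, 0.377, 0.598, -0.376]
ft_force: [-1.7, -0.3, 4.2]
opening: 0.155
[0.5975 0.2128 0.1251] [-1.06 -0.09  2.38]
```

View pics/s19.png

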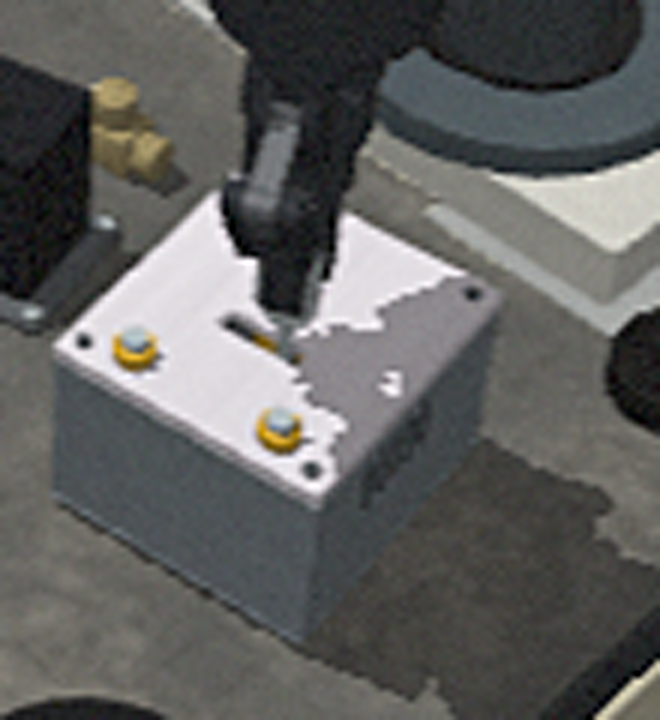

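```bash
python3 -m handwheel '[[[0.008,0.0003,0,0,0,0,0],[0.008,0.0006,0,0,0,0,0],[0.008,0.0009,0,0,0,0,0]]]'
python3 - <<'E'
from h import *
w=cam("wrist"); o=arm.get_obs(); print(o["eef_pos"].round(4),o["ft_force"].round(2)); save(w,"pics/w20.png"); save(cam("top"),"pics/t20.png")
E
```

```text
time: 18.25
eef_pos: [0.5976, 0.2128, 0.1239]
orientation: [0.599, 0.377, 0.598, -0.377]
ft_force: [-0.3, -0.5, 3.0]
opening: 0.156
[0.5975 0.2128 0.1239] [-1.12 -0.24  2.69]
```

View pics/w20.png

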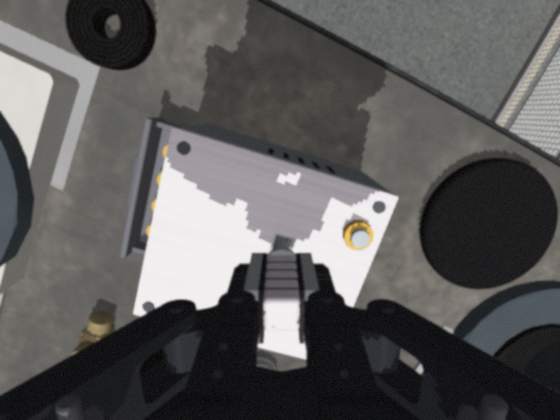

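View pics/t20.png

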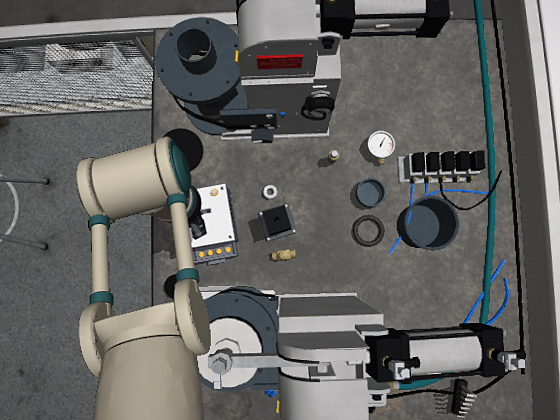

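Run:
```python
from h import *
w=cam("wrist")
P=onz(w,[(148,118),(122,256)],.037); a=np.radians(9.4); ex=np.array([np.cos(a),np.sin(a)]); ey=np.array([-ex[1],ex[0]])
C=np.array([.599,.205])-ex*.010
print("unit-frame x,y of drawer front edge",[( (p[:2]-C)@ex, (p[:2]-C)@ey) for p in P])
goal([.5977,.2130,.2],25.6)
```

```text
unit-frame x,y of drawer front edge [(np.float64(-0.08890543097790019), np.float64(0.0500255287706346)), (np.float64(-0.090320635069325), np.float64(-0.04769578803232524))]
t 18.4 pos [0.5975 0.2128 0.124 ] jawyaw 25.63 toolx [ 5.e-04 -1.e-04 -1.e+00] F [-0.12 -0.04  1.86] open 0.151 q [ 0.233  0.445  1.548 -0.     1.148 -0.215]
shift [-0.076   0.0003 -0.0001] turn [ 0.03  0.02 -0.02]
```

```bash
python3 -m handwheel '[[[0.008,-0.004,0,0,0,0,0],[0.008,-0.01,0,0,0,0,0],[0.008,-0.018,0,0,0,0,0],[0.008,-0.028,0,0,0,0,0],[0.008,-0.038,0,0,0,0,0],[0.008,-0.05,0,0,0,0,0],[0.008,-0.062,0,0,0,0,0],[0.008,-0.075,0,0,0,0,0],[0.008,-0.085,0,0,0,0,0],[0.008,-0.092,0,0,0,0,0],[0.008,-0.095,0,0,0,0,0],[0.008,-0.095,0,0,0,0,0]]]' 50
python3 - <<'E'
from h import *
for i in range(3): w=cam("wrist")
goal([.5773,.0503,.22],25.69); save(w,"pics/w21.png"); crop(w,240,160,330,270,7,"pics/w21b.png"); o=arm.get_obs();print(proj(w,[o["eef_pos"]+[0,0,-.092]]))
E
```

```text
time: 19.4
eef_pos: [0.5978, 0.2129, 0.22]
orientation: [0.599, 0.377, 0.598, -0.376]
ft_force: [-0.2, -0.0, -0.3]
opening: 0.151
t 19.55 pos [0.597  0.2127 0.2182] jawyaw 25.63 toolx [-9.e-04 -5.e-04 -1.e+00] F [-0.59 -0.34 -0.07] open 0.152 q [ 0.233  0.378  1.412 -0.     1.353 -0.215]
shift [-0.0017 -0.088   0.1379] turn [-0.06 -0.    0.06]
[[280.94595232 219.15445663]]
```

View pics/w21b.png

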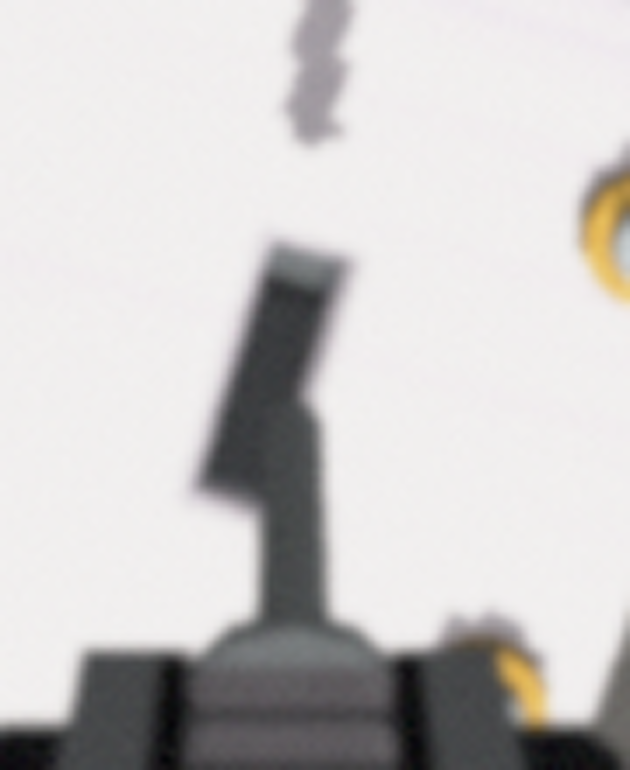

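```bash
python3 -m handwheel '[[[0.008,0,-0.005,0.008,0,0,0],[0.008,0,-0.015,0.024,0,0,0],[0.008,0,-0.03,0.047,0,0,0],[0.008,0,-0.045,0.07,0,0,0],[0.008,0,-0.06,0.094,0,0,0],[0.008,0,-0.073,0.115,0,0,0],[0.008,0,-0.082,0.129,0,0,0],[0.008,0,-0.088,0.138,0,0,0],[0.008,0,-0.088,0.138,0,0,0],[0.008,0,-0.088,0.138,0,0,0],[0.008,0,-0.088,0.138,0,0,0]]]'
python3 - <<'E'
from h import *
for i in range(4): w=cam("wrist")
goal([.5773,.0503,.182],25.69); crop(w,240,160,330,270,7,"pics/w22.png")
E
```

```text
time: 20.47
eef_pos: [0.5774, 0.0509, 0.2181]
orientation: [0.598, 0.376, 0.599, -0.377]
ft_force: [-0.3, -0.8, -1.1]
opening: 0.157
t 20.67 pos [0.5775 0.0511 0.2182] jawyaw 25.71 toolx [-1.e-03 -2.e-04 -1.e+00] F [-0.17  0.27 -0.84] open 0.151 q [-0.032  0.298  1.534 -0.     1.311 -0.48 ]
shift [ 0.0362 -0.0005  0.0007] turn [ 0.02 -0.01  0.06]
```

View pics/w22.png

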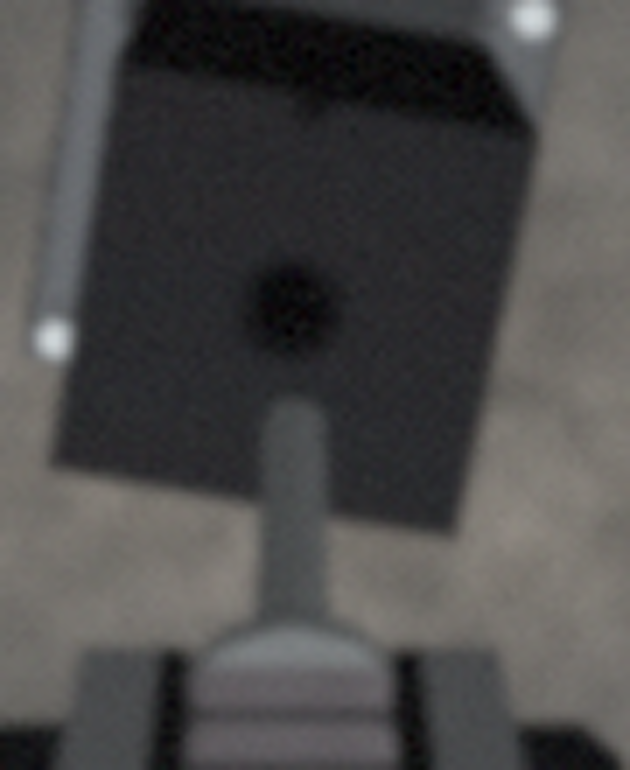

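```bash
python3 -m handwheel '[[[0.008,0.006,0,0,0,0,0],[0.008,0.015,-0.0005,0.0007,0,0,0],[0.008,0.025,-0.0005,0.0007,0,0,0],[0.008,0.032,-0.0005,0.0007,0,0,0],[0.008,0.035,-0.0005,0.0007,0,0,0],[0.008,0.035,-0.0005,0.0007,0,0,0],[0.008,0.035,-0.0005,0.0007,0,0,0]]]'
python3 - <<'E'
from h import *
for i in range(4): w=cam("wrist")
goal([.5773,.0503,.165],25.69); crop(w,240,160,330,270,7,"pics/w23.png")
E
```

```text
time: 21.25
eef_pos: [0.5772, 0.0502, 0.1828]
orientation: [0.598, 0.376, 0.599, -0.377]
ft_force: [0.3, -0.3, 0.1]
opening: 0.155
t 21.45 pos [0.5776 0.0502 0.1837] jawyaw 25.71 toolx [ 1.e-04 -2.e-04 -1.e+00] F [ 0.6  -0.09 -0.15] open 0.156 q [-0.033  0.321  1.589 -0.     1.231 -0.482]
shift [ 0.0187 -0.0003 -0.0002] turn [0.02 0.01 0.  ]
```

View pics/w23.png

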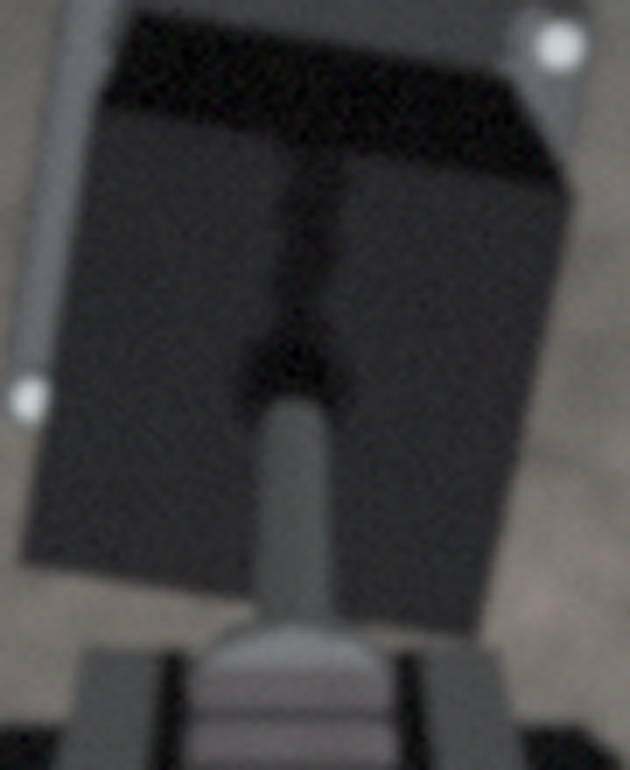

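Well aligned with the stand hole. Lowering.

```bash
python3 -m handwheel '[[[0.008,0.003,-0.0003,0,0,0,0],[0.008,0.006,-0.0003,0,0,0,0],[0.008,0.009,-0.0003,0,0,0,0],[0.008,0.012,-0.0003,0,0,0,0],[0.008,0.015,-0.0003,0,0,0,0],[0.008,0.018,-0.0003,0,0,0,0]]]'
```

```text
time: 21.95
eef_pos: [0.5772, 0.0501, 0.1652]
orientation: [0.599, 0.376, 0.599, -0.376]
ft_force: [-0.2, -0.4, -1.1]
opening: 0.157
```

```bash
python3 -m handwheel '[[[0.008,0.004,0,0,0,0,0],[0.008,0.010,0,0,0,0,0],[0.008,0.016,0,0,0,0,0],[0.008,0.022,0,0,0,0,0],[0.008,0.028,0,0,0,0,0],[0.008,0.034,0,0,0,0,0],[0.008,0.040,0,0,0,0,0],[0.008,0.046,0,0,0,0,0],[0.008,0.050,0,0,0,0,0],[0.008,0.053,0,0,0,0,0],[0.008,0.055,0,0,0,0,0],[0.008,0.055,0,0,0,0,0]]]'
python3 - <<'E'
from h import *
for i in range(3): w=cam("wrist")
goal([.5773,.0503,.1022],25.69)
E
```

```text
time: 22.95
eef_pos: [0.5771, 0.0501, 0.1098]
orientation: [0.598, 0.376, 0.599, -0.376]
ft_force: [0.6, 0.0, -0.8]
opening: 0.157
t 23.1 pos [0.5775 0.0501 0.1105] jawyaw 25.71 toolx [ 3.e-04 -3.e-04 -1.e+00] F [-0.81 -0.28 -0.66] open 0.155 q [-0.033  0.384  1.691 -0.     1.066 -0.482]
shift [ 0.0083 -0.0001 -0.0003] turn [ 0.02  0.02 -0.01]
```

```bash
python3 -m handwheel '[[[0.008,0.002,0,0,0,0,0],[0.008,0.004,0,0,0,0,0],[0.008,0.006,0,0,0,0,0],[0.008,0.0075,0,0,0,0,0],[0.008,0.0075,0,0,0,0,0]]]'
```

```text
time: 23.52
eef_pos: [0.5772, 0.0501, 0.1026]
orientation: [0.599, 0.376, 0.599, -0.376]
ft_force: [0.4, -0.5, -0.0]
opening: 0.156
```

Within 0.4 mm of home, so I'm releasing and letting it settle.

```bash
python3 -m handwheel '[[[0.008,0.0005,0,0,0,0,0],[0.02,0.0005,0,0,0,0,0],[0.03,0.0005,0,0,0,0,0],[0.05,0.0005,0,0,0,0,0],[0.05,0.0005,0,0,0,0,0],[0.05,0.0005,0,0,0,0,0],[0.05,0.0005,0,0,0,0,0]]]'
python3 - <<'E'
from h import *
for i in range(2): w=cam("wrist")
goal([.5773,.0503,.20],25.69); save(w,"pics/w24.png")
E
```

```text
time: 24.1
eef_pos: [0.5772, 0.0501, 0.1021]
orientation: [0.599, 0.376, 0.599, -0.376]
ft_force: [-0.1, 0.7, -0.1]
opening: 0.588
t 24.2 pos [0.5772 0.0501 0.1021] jawyaw 25.71 toolx [-5.e-04 -2.e-04 -1.e+00] F [-0.01 -0.13 -0.61] open 0.583 q [-0.033  0.393  1.702 -0.     1.047 -0.482]
shift [-0.0979  0.0001 -0.0001] turn [0.02 0.   0.03]
```

View pics/w24.png

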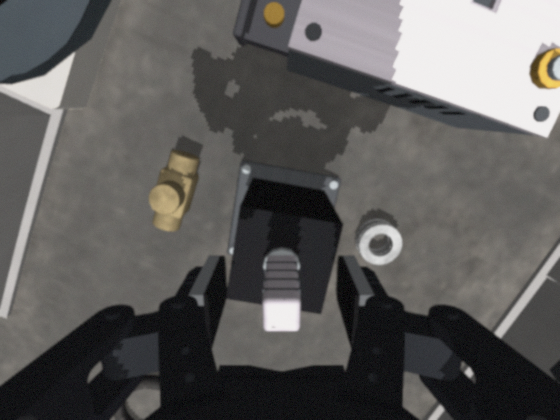

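Released: the grip is at (283,315), upright and clear of both fingers. I'll retreat straight up.

```bash
python3 -m handwheel '[[[0.05,-0.005,0,0,0,0,0],[0.05,-0.015,0,0,0,0,0],[0.05,-0.03,0,0,0,0,0],[0.05,-0.05,0,0,0,0,0],[0.05,-0.075,0,0,0,0,0],[0.05,-0.1,0,0,0,0,0],[0.05,-0.13,0,0,0,0,0],[0.05,-0.16,0,0,0,0,0],[0.05,-0.19,0,0,0,0,0],[0.05,-0.21,0,0,0,0,0],[0.05,-0.22,0,0,0,0,0],[0.05,-0.22,0,0,0,0,0],[0.05,-0.22,0,0,0,0,0],[0.05,-0.22,0,0,0,0,0],[0.05,-0.22,0,0,0,0,0]]]'
python3 - <<'E'
from h import *
for i in range(4): w=cam("wrist")
s=cam("scene"); goal([.5773,.0503,.32],25.69); save(w,"pics/w25.png"); save(s,"pics/s25.png"); crop(s,250,170,350,250,7,"pics/s25b.png")
g=cv2.resize(s["img"].min(axis=2)[185:200,282:300],None,fx=16,fy=16,interpolation=cv2.INTER_CUBIC)
k=max(cv2.findContours((g>170).astype(np.uint8),cv2.RETR_EXTERNAL,cv2.CHAIN_APPROX_NONE)[0],key=cv2.contourArea)
M=cv2.moments(k);print("scene griptop",(M['m10']/M['m00']/16-.47+282,M['m01']/M['m00']/16-.47+185),"was 290.43,192.49")
E
```

```text
time: 25.45
eef_pos: [0.5764, 0.0502, 0.3201]
orientation: [0.597, 0.375, 0.6, -0.377]
ft_force: [-0.2, 0.9, -0.3]
opening: 0.583
t 25.7 pos [0.5771 0.0502 0.3213] jawyaw 25.71 toolx [-1.9e-03 -2.0e-04 -1.0e+00] F [ 0.27 -0.48 -0.12] open 0.59 q [-0.033  0.251  1.347 -0.     1.545 -0.482]
shift [ 0.0013  0.0002 -0.    ] turn [ 0.02 -0.04  0.1 ]
scene griptop (290.4589925395539, 192.3110820649074) was 290.43,192.49
```

View pics/w25.png

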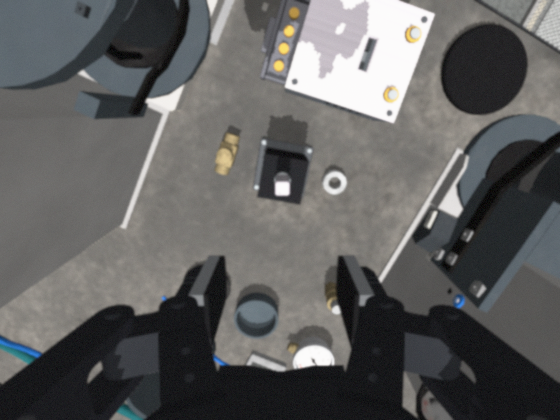

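View pics/s25b.png

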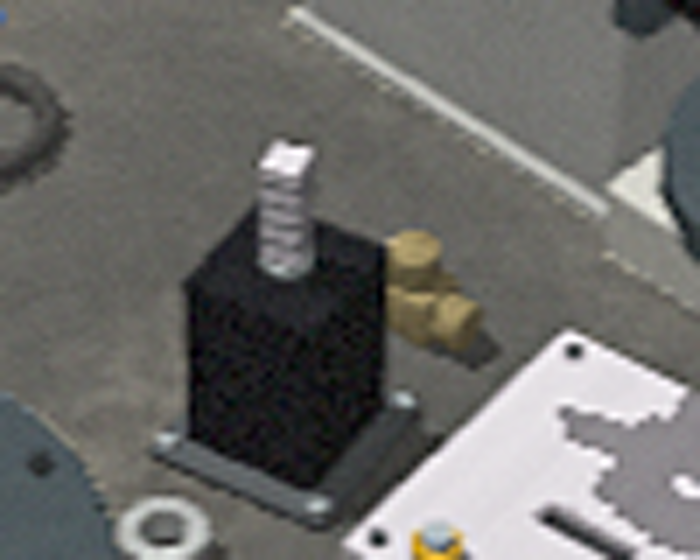

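The pin is home: its grip top sits within 0.2 px of its starting pixel in the scene view. The drawer is out, with its buttons visible at (262–300, 10–80), and the robot is clear of everything. I'm handing in.

```bash
python3 -c "
from workcell import arm
print(arm.close_job())"
```

```text
the job is handed in; nothing more can be done
None
```

The drawer is out, the pin is back in its stand, and I handed the job in at about 26 s of the 72 s allowed. The hand-in returned no verdict.

- **Pressing the latch:** I put the rod in at the +y side of the oblong hole, 8.5 mm from its middle, and lowered it in small steps. It met the spring button about 47 mm down. The button gave smoothly over about 6 mm. The force readings there were 2 to 4.6 N, with about 1 N of noise, far below 20 N. I never touched the -y side.
- **Drawer:** Measured in the wrist picture after the press, it was about 29.5 mm out. The final picture still shows it out.
- **Pin:** After release, the top of its grip was within 0.2 px of its starting place in the scene picture, so it is fully home and upright. The gripper was lifted about 22 cm clear and open, touching nothing.
- **Bystanders:** The tee, washers and others I could see in the last pictures looked undisturbed. I judged this by eye and did not measure each one.
- **Disagreement:** The cameras differed by up to about 3 mm in absolute position. I used the wrist view and the recorded grasp position for the fits, and both went in without side contact.

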